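# Rock a battery pack into its charging cradle

## Robot

A 6-joint arm with a two-finger parallel gripper is mounted at the origin on a cart in front of the work surface, level with it; the furniture and walls round the work are solid. World frame = base frame: x ahead of the robot, y to its left, z up, the work surface at z = 0. Lengths are in m, angles in rad, forces in N, time in s.
With the tool pointing down it reaches from about 0.35 to 0.775 m from the base axis. Payload 7.3 kg.
Tool frame: the origin (TCP) lies on the centre line of the jaws, within the pads' length; the fingertips stand 17 mm ahead of it and the grasp point (between the pads) lies 2 mm behind it; x points along the fingers, y is the direction in which the jaws open and shut, and the axes are right-handed (so a half turn about x gives the same grasp; the last joint's range is limited). The gripper opens to 92 mm and grips with 3 to 60 N. Pads are 19 mm wide; open, the fingers measure 130 mm over their backs; the gripper's body (75 mm by 190 mm) begins 47 mm behind the grasp point.
Start: joints at [-1.462, 0.342, 1.524, -0, 1.275, -0.146], TCP at [0.132, -0.508, 0.244] pointing down, gripper open.
Joint ranges: [-2.53, 2.53], [-0.77, 2.02], [0.04, 2.7], [-1, 4.14], [0.28, 2.66], [-3.11, 3.11]. Speed limits (rad/s): [2.57, 2.57, 3.14, 3.14, 3.14, 3.14].

## Interface

Orientations are given as a rotation vector (axis times angle).
In Python, from station import sensors, vision, job gives the robot as it stands.
- The arm moves only by the shell command python3 -m pendant 'ROWS'. ROWS is a JSON object of lists of equal length, an entry for each row: "jaw": the gripper command: -1 is shut, 1 is fully open, values between are in proportion; "translation": the shift along the tool's x, y, z in units of 30 mm (1.0 is 30 mm), a list of three; "angular": the turn, a rotation vector about the tool's x, y, z in units of 5 degrees (1.0 is 5 degrees), a list of three. In form: {"jaw": [jaw, ...], "translation": [[x, y, z], ...], "angular": [[wx, wy, wz], ...]}. A call has exactly 10 rows; each row shifts and turns the commanded pose from where the row before left it, along the tool's axes as they then stand; what a row does not reach is not made up. A row lasts 1/8 s, in which the tool goes at most 62.5 mm and 10.7 degrees, less where a joint would pass 70% of its speed; a pose out of reach is approached as far as the arm can. A call is refused whole if a number of a shift passes 1 or a number of a turn 1, either way. A call with a gripper value outside its range is refused whole. The fingers move at their own pace and stop on an object; the grip force is fixed at half the most. Time passes only in rows, so rows that do not move let the fingers close, or fill a call up. It gives the time, the measured TCP pose, the force and the opening at its end, in the units of the state.
- sensors.observe(): the state, without advancing time (a new reading comes with each control period).
- vision.grab_frame(name): name is "scene" or "top" or "wrist"; returns a dict with "frame" (384x512x3 uint8, blue, green, red), "intrinsics" (3x3 intrinsics, pixels), "R" (3x3) and "t" (3): a world point X has camera coordinates R X + t; the wrist camera has in their place "hand_eye" (4x4, takes a point from camera to tool coordinates, whose origin is the TCP and whose axes are the tool frame's). Camera axes: x right, y down, z forward; pixel columns grow to the right and rows downward; lengths in m; the calibration is good to about 2 mm. A picture is of the moment at which its call begins: read the wrist's pose just before it. There is no depth.
- job.finish_job(): hands the job in, once; it reports no verdict.
Trained networks look in the newest picture that a camera, given by its name, has taken for a name from the list of things; names that differ only in an ending like _2 or _b are one class to them, and where a whole thing is asked for, a point or a joint stands for the part that bears it (a point fixed in the world has none). Each returns a list of dicts, best first, with "score" (0 to 1); they miss things now and then, are a little off and sometimes report something else, mostly with a low value. They report only what shows in the picture. A call takes as long as a camera call. They do not tell look-alikes from the thing itself.
- vision.search_frame(thing, camera): "pixel" ([column, row] in pixels, amid what is visible of it).
The state is a dict: "time_s": time; "joint_positions": joint angles; "dq": joint speeds; "joint_efforts": joint torques, N m; "eef_pos": TCP position; "ee_rot": TCP orientation; "ft_force": force on the tool from outside, world axes, zero at the start; "torque": the same for the moment, N m; "finger_gap": finger opening in m.
Only numpy, scipy, OpenCV 4.12 (cv2) and the standard library are available. Lean on these libraries where they do the work, as an engineer would, in place of code of your own. Each camera call takes 0.05 s, during which the arm holds its last target.

## Task

Put the standing battery pack on charge. First lay it down gently on the bench, label upward, without letting it topple, and let go of it; then take it again, put its contact end first, tail raised, under the lip of the charging cradle, push the sprung contacts back and rock the tail down until the pack lies flat and fully home, without forcing or banging it. Let go of it, and do not push the brush, the cutters or the circuit board about.

Things in the scene. Friction and masses are not known exactly. Their poses are not given: they have to be found in the camera images.
- pack_center (a point): Centre of the battery pack, a dark block 110 mm long, 54 mm wide, 34 mm thick, 0.2 to 0.4 kg. Axes: z runs along the length to the contact end (black cap, four brass contacts); x points out of the broad face with the pale label, to end upward; y lies across the 54 mm. It starts standing on its tail end, contact end up, label face toward the robot (-x, within 0.5 rad)
- pack_nose (a point): Centre of the pack's contact end face, 55 mm from pack_center along z; same axes
- seat (a point): Where pack_center comes to rest in the charging cradle, a grey dock fixed to the bench, base plate 92 mm wide and 10 mm high. Axes: x along the bay to the head (contact end), away from the robot; y across; z up. 37 mm above the bench; the bay's floor is 17 mm below this point. The pack goes in only tilted, contact end lower by 6 to 12 degrees and first
- lip_edge (a point): Middle of the lip's lower front edge: 49 mm along x and 20 mm up from seat (37 mm above the bay's floor); same axes. The lip is the roof of the head (x = 49 to 103 mm from seat, top 66 mm above the bench). Under it a cavity to x = 72 mm takes the contact end
- tail_stop (a point): Middle of the tail stop's inner top edge, 55 mm from seat along -x, 9 mm above the bay's floor; same axes as seat. The stop is 10 mm thick; the tail must drop in front of it
- guide (a point): Point on one of four corner guides that flank the bay, 11 mm over its floor. Up to 9 mm their inner faces lie at y = +-28.25 mm of seat, 1.25 mm clearance on each side of the pack; above they flare outward to 15 mm. They stand at x = -69 to -29 and 30 to 54 mm; between these both sides are open down to the base plate, for fingers that hold the pack there
- contacts (a joint): Sprung contact carriage at the head end of the bay, 46 mm wide, 2 to 16 mm above the floor: 0 = fully out (its face 49 mm along x from seat), to 0.013 m pushed toward the head. It takes 4 N to start, then 0.5 N per mm; about 0.006 with the pack home against the tail stop
- brush: black plastic bristle brush, 138 mm long, lying loose: leave alone
- cutters: side cutters with red handles, 109 mm long, lying loose: leave alone
- board: green circuit board, 62 x 90 mm, lying loose: leave alone
Things that resemble listed ones, but are neither listed nor needed, are in the scene too. Of the things like the part that bears pack_center, leave any that is red; of the rest the larger one is meant.

How it is judged:
By the outcome, as a careful person would: the job done as asked, in the order asked, and still so for the second after the job is handed in, with the robot touching nothing.
It also fails if it takes over 64 s, if anything falls off the work surface, if the arm or the gripper's body presses on something with over 40 N, if the wrist force passes 120 N, or if a joint passes its speed limit or range.

## Working session

There is one attempt and no reset: what is moved stays moved. The work goes in short steps, Python scripts to look and compute and a shell command to move; the robot and the scene stay as the last step left them, time stands still between calls to the robot, and variables do not carry over. Pictures are saved under pics/ and viewed, and the job is handed in when it is done.

```bash
ls; mkdir -p pics; cat > look.py <<'E'
import sys,cv2
from station import sensors,vision
for c in sys.argv[2:]:
    s=sensors.observe(); f=vision.grab_frame(c); cv2.imwrite(f'pics/{sys.argv[1]}_{c}.png',f['frame'])
print(s['time_s'],s['eef_pos'],s['ee_rot'],s['ft_force'],s['finger_gap'])
E
python3 - <<'E'
from station import sensors,vision
import cv2,numpy as np
np.set_printoptions(precision=4,suppress=True)
print(sensors.observe())
for c in ['scene','top','wrist']:
    f=vision.grab_frame(c); cv2.imwrite(f'pics/a_{c}.png',f['frame'])
    print(c,{k:np.array(v).tolist() for k,v in f.items() if k!='frame'})
    for n in ['pack_center','pack_nose','seat','lip_edge','tail_stop','guide','contacts','brush','cutters','board']:
        print(n,[(r['pixel'],round(r['score'],2)) for r in vision.search_frame(n,c)][:5])
E
```

```text
pics
{'time_s': 0.0, 'joint_positions': array([-1.462 ,  0.3427,  1.525 , -0.    ,  1.2754, -0.146 ]), 'dq': array([ 0.0009, -0.0003, -0.0012,  0.    ,  0.0014, -0.0002]), 'joint_efforts': array([  0.0017, -43.1239, -24.4221,   0.072 ,   0.056 ,  -0.0001]), 'eef_pos': array([ 0.1323, -0.5077,  0.2431]), 'ee_rot': array([ 2.0864,  0.2688, -2.0863]), 'ft_force': array([-0.8096,  0.31  , -0.5154]), 'torque': array([-0.0061, -0.0252, -0.027 ]), 'finger_gap': 0.09203794427185402}
scene {'intrinsics': [[346.65548464874746, 0.0, 253.39111944924883], [0.0, 346.65548464874746, 195.0118470339496], [0.0, 0.0, 1.0]], 'R': [[-0.7342156052987943, -0.6789129294076868, 0.00216315020253725], [-0.4621954933071004, 0.4975059674686384, -0.7340729788649767], [0.4972954563459549, -0.539967634785797, -0.6790671413649029]], 't': [0.4133428613013786, 0.2617348194575367, 0.6982810846985843]}
pack_center [([293.6, 142.7], 0.95), ([304.4, 240.1], 0.8), ([289.0, 189.1], 0.61)]
pack_nose [([288.0, 192.7], 0.77), ([293.9, 144.6], 0.73), ([311.0, 237.1], 0.57)]
seat [([193.8, 242.4], 0.88)]
lip_edge [([195.2, 241.1
[... 886 characters left out ...]
1.7], 0.26)]
guide [([190.2, 186.7], 0.94)]
contacts []
brush [([327.7, 132.4], 0.74)]
cutters [([340.8, 237.0], 0.91)]
board [([256.0, 141.0], 0.85)]
wrist {'intrinsics': [[310.17533956930663, 0.0, 256.7833616928421], [0.0, 310.17533956930663, 187.64786207521087], [0.0, 0.0, 1.0]], 'hand_eye': [[0.0001066848045655366, -0.287404013927237, 0.9578094389787886, -0.1406228880138956], [0.9999999063482288, -0.00037107278764244526, -0.0002227296939455309, -0.00039978456436717824], [0.00041943042661287414, 0.9578093730401135, 0.28740394742351466, -0.0788221494014007], [0.0, 0.0, 0.0, 1.0]]}
pack_center []
pack_nose []
seat []
lip_edge []
tail_stop []
guide []
contacts []
brush []
cutters []
board []
```

View pics/a_scene.png

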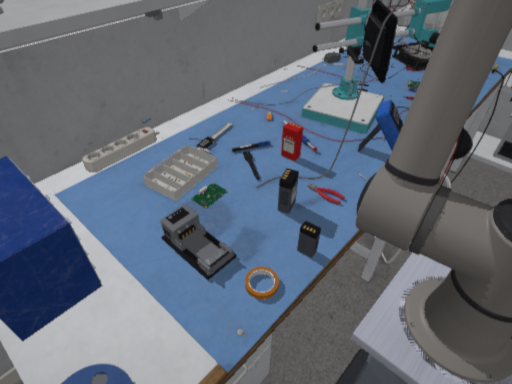

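View pics/a_top.png

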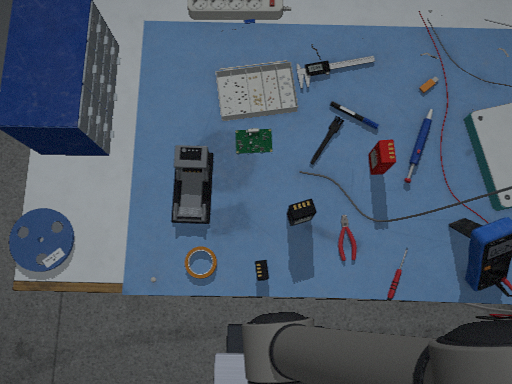

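The red pack is excluded. The larger dark pack is at top (300,212) and scene (288,190), the small decoy is at top (262,270), and the dock is at top (192,185). I'll zoom in.

```bash
python3 - <<'E'
import cv2,numpy as np
t=cv2.imread('pics/a_top.png'); s=cv2.imread('pics/a_scene.png')
a=cv2.resize(t[190:235,270:340],None,fx=8,fy=8,interpolation=cv2.INTER_CUBIC)
cv2.imwrite('pics/b1.png',a)
cv2.imwrite('pics/b2.png',cv2.resize(t[138:230,160:225],None,fx=6,fy=6,interpolation=cv2.INTER_CUBIC))
cv2.imwrite('pics/b3.png',cv2.resize(s[160:220,260:320],None,fx=8,fy=8,interpolation=cv2.INTER_CUBIC))
E
```

```text
(no output)
```

View pics/b1.png

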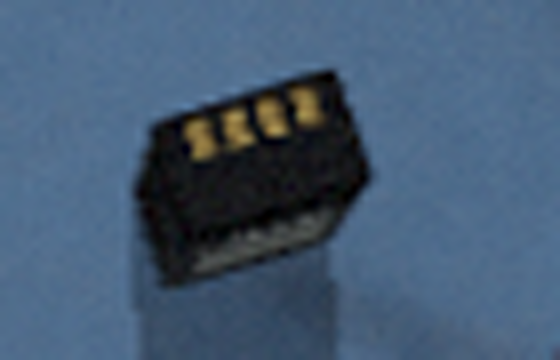

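View pics/b2.png

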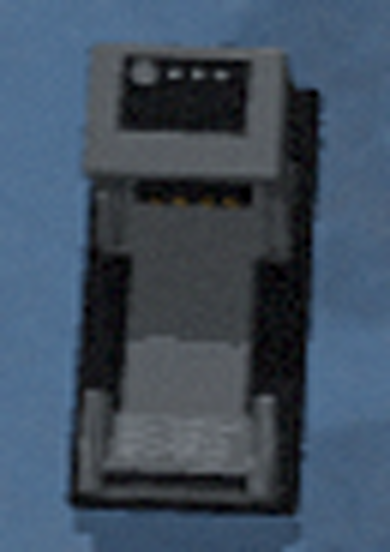

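View pics/b3.png

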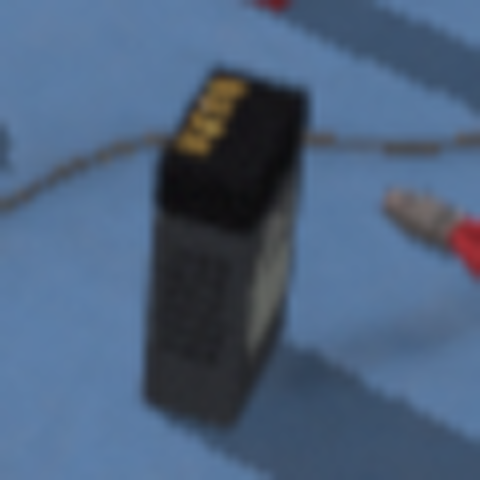

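```bash
cat > cal.py <<'E'
import numpy as np
from scipy.spatial.transform import Rotation as Ro
C={'scene':(346.65548464874746,253.39111944924883,195.0118470339496,np.array([[-0.7342156052987943,-0.6789129294076868,0.00216315020253725],[-0.4621954933071004,0.4975059674686384,-0.7340729788649767],[0.4972954563459549,-0.539967634785797,-0.6790671413649029]]),np.array([0.4133428613013786,0.2617348194575367,0.6982810846985843])),
'top':(467.3035836978109,257.8714942530807,196.41790888092623,np.array([[0.02292082676455882,-0.9997105872636382,-0.007305984767320576],[-0.9797582783814284,-0.02100848337817153,-0.19907877729484025],[0.19886767370160638,0.011721149224386173,-0.9799562556652062]]),np.array([0.05891118171183103,0.5088502476941823,1.0267555863280544]))}
HE=np.array([[0.0001066848045655366,-0.287404013927237,0.9578094389787886,-0.1406228880138956],[0.9999999063482288,-0.00037107278764244526,-0.0002227296939455309,-0.00039978456436717824],[0.00041943042661287414,0.9578093730401135,0.28740394742351466,-0.0788221494014007],[0,0,0,1]])
WK=(310.17533956930663,256.7833616928421,187.64786207521087)
def wristcam(pos,rv):
    Rt=Ro.from_rotvec(rv).as_matrix()
    R=(Rt@HE[:3,:3]).T; c=Rt@HE[:3,3]+np.array(pos)
    return WK+(R,-R@c)
def proj(cam,X):
    f,cx,cy,R,t=C[cam] if isinstance(cam,str) else cam
    p=np.asarray(X)@R.T+t
    return np.stack([f*p[...,0]/p[...,2]+cx,f*p[...,1]/p[...,2]+cy],-1)
def ray(cam,px,z):
    f,cx,cy,R,t=C[cam] if isinstance(cam,str) else cam
    px=np.atleast_2d(px).astype(float)
    d=np.c_[(px-[cx,cy])/f,np.ones(len(px))]@R; c=-R.T@t
    return c+d*((z-c[2])/d[:,2])[:,None]
E
python3 - <<'E'
from cal import *
from scipy.optimize import least_squares
np.set_printoptions(precision=4,suppress=True)
o=np.array([270,190]);T=lambda *p:np.array(p)/8+o
o2=np.array([260,160]);S=lambda *p:np.array(p)/8+o2
# local: u=label dir, v across(+left), h
obs=[('top',-17,1,110,T(155,122)),('top',-17,-1,110,T(337,70)),('top',17,-1,110,T(370,180)),('top',17,1,0,T(165,285)),('top',-17,1,0,T(138,190)),('top',17,-1,0,T(330,238)),
('scene',-17,-1,110,S(220,70)),('scene',17,-1,110,S(308,88)),('scene',-17,1,110,S(160,170)),('scene',-17,1,0,S(145,400)),('scene',17,1,0,S(235,425))]
def f(p):
    r=[]
    l=np.array([np.cos(p[2]),np.sin(p[2])]) # forward (away), = -label
    n=np.array([-l[1],l[0]])
    for c,u,v,h,px in obs:
        xy=p[:2]-l*u*1e-3+n*v*.027
        r+=list(proj(c,np.r_[xy,h*1e-3])-px)
    return np.array(r)
x0=np.r_[ray('top',[[300,212]],.05)[0,:2],0]
s=least_squares(f,x0);print(s.x,s.x[2]*57.3);print(s.fun.reshape(-1,2))
from scipy.spatial.transform import Rotation as Ro
print(Ro.from_rotvec([2.0864,.2688,-2.0863]).as_matrix())
b=lambda *p:np.array(p)/6+[160,138]
print('base tail',ray('top',[b(75,505),b(298,512)],.01),'lip front top',ray('top',[b(85,178),b(280,178)],.066),'back top',ray('top',[b(88,45),b(292,45)],.066))
for n,p in dict(brush=(327.7,132.4),cut=(340.8,237),board=(256,141),small=(262,270),red=(383,157),tape=(201,263)).items(): print(n,ray('top',[p],.01)[0])
E
```

```text
[ 0.4689 -0.0295  0.3319] 19.017751280811495
[[-0.3843  0.5849]
 [ 0.424  -0.3735]
 [ 1.4353  0.5676]
 [ 0.2091  1.8305]
 [-0.9156  0.3047]
 [ 1.0033  0.8666]
 [-1.3302 -1.5426]
 [ 0.2189 -0.4495]
 [-1.2137 -1.694 ]
 [-1.4575  0.7539]
 [-0.7825  1.3044]]
[[-0.0001  0.252  -0.9677]
 [ 0.0015 -0.9677 -0.252 ]
 [-1.     -0.0015 -0.0002]]
base tail [[0.4491 0.2719 0.01  ]
 [0.4482 0.1835 0.01  ]] lip front top [[0.568  0.2646 0.066 ]
 [0.5696 0.1896 0.066 ]] back top [[0.6213 0.2666 0.066 ]
 [0.623  0.1873 0.066 ]]
brush [ 0.6804 -0.0976  0.01  ]
cut [ 0.4226 -0.1266  0.01  ]
board [0.6546 0.0785 0.01  ]
small [0.3416 0.0571 0.01  ]
red [ 0.6202 -0.2316  0.01  ]
tape [0.3546 0.1997 0.01  ]
```

```bash
cat > plan.py <<'E'
"""helper: work out constant rows that take commanded pose A to B in n rows"""
from cal import *
from scipy.optimize import least_squares
np.set_printoptions(precision=4,suppress=True)
def Rt(yaw,pitch):
    """tool pointing down pitch=90, horizontal pitch=0 (deg), heading yaw deg, jaw axis to robot's right"""
    y,p=np.radians([yaw,pitch])
    f=np.array([np.cos(y),np.sin(y),0]); up=np.array([0,0,1.])
    x=f*np.cos(p)-up*np.sin(p); ty=np.cross(f,up); return np.c_[x,ty,np.cross(x,ty)]
def roll(p,R,rows):
    p=np.array(p,float);R=np.array(R)
    for t,w in rows:
        p=p+R@(np.array(t)*.03); R=R@Ro.from_rotvec(np.radians(5)*np.array(w)).as_matrix()
    return p,R
def solve(p,R,p2,R2,n):
    w=Ro.from_matrix(R.T@R2).as_rotvec()/n/np.radians(5)
    def f(t): return (roll(p,R,[(t,w)]*n)[0]-p2)*1e3
    t=least_squares(f,R.T@(np.array(p2)-p)/n/.03).x
    print(n,'rows t',np.round(t,3),'w',np.round(w,3)); return t,w
def now():
    from station import sensors
    s=sensors.observe(); return s['eef_pos'],Ro.from_rotvec(s['ee_rot']).as_matrix(),s
E
python3 - <<'E'
from plan import *
p,R,s=now()
A=[.27,-.38,.26];B=[.32,-.11,.26]
solve(p,R,A,Rt(16,80),8);solve(A,Rt(16,80),B,Rt(19,70),10)
E
```

```text
8 rows t [-0.014 -0.364 -0.697] w [-0.035  0.25  -0.003]
10 rows t [ 0.108 -0.809 -0.414] w [-0.058  0.2   -0.016]
```

```bash
python3 -m pendant '{"jaw":[1,1,1,1,1,1,1,1,1,1],"translation":[[-0.01,-0.36,-0.7],[-0.01,-0.36,-0.7],[-0.01,-0.36,-0.7],[-0.01,-0.36,-0.7],[-0.01,-0.36,-0.7],[-0.01,-0.36,-0.7],[-0.01,-0.36,-0.7],[-0.01,-0.36,-0.7],[0.1,-0.8,-0.4],[0.1,-0.8,-0.4]],"angular":[[0,0.25,0],[0,0.25,0],[0,0.25,0],[0,0.25,0],[0,0.25,0],[0,0.25,0],[0,0.25,0],[0,0.25,0],[-0.08,0.2,0],[-0.08,0.2,0]]}'
python3 -m pendant '{"jaw":[1,1,1,1,1,1,1,1,1,1],"translation":[[0.1,-0.8,-0.4],[0.1,-0.8,-0.4],[0.1,-0.8,-0.4],[0.1,-0.8,-0.4],[0.1,-0.8,-0.4],[0.1,-0.8,-0.4],[0.1,-0.8,-0.4],[0.1,-0.8,-0.4],[0,0,0],[0,0,0]],"angular":[[-0.08,0.2,0],[-0.08,0.2,0],[-0.08,0.2,0],[-0.08,0.2,0],[-0.08,0.2,0],[-0.08,0.2,0],[-0.08,0.2,0],[-0.08,0.2,0],[0,0,0],[0,0,0]]}'
python3 look.py c wrist; python3 -c "
from plan import *
p,R,s=now();print(R,s['joint_positions'])"
```

```text
time_s: 2.9
eef_pos: [0.2847, -0.3283, 0.2574]
ee_rot: [2.298, 0.308, -1.858]
ft_force: [-0.3, 0.6, 0.2]
finger_gap: 0.0915
time_s: 4.15
eef_pos: [0.3235, -0.1176, 0.2584]
ee_rot: [2.393, 0.373, -1.67]
ft_force: [-0.2, -0.1, 0.2]
finger_gap: 0.0921
4.15 [ 0.32349411 -0.11763963  0.25844854] [ 2.39252594  0.3726156  -1.67038916] [-0.23953849 -0.11476773  0.15080697] 0.09212825904401327
[[ 0.3297  0.3162 -0.8896]
 [ 0.0912 -0.9485 -0.3033]
 [-0.9397  0.0189 -0.3416]] [-0.8651 -0.16    2.1029  0.3604  1.0745  0.2273]
```

View pics/c_wrist.png

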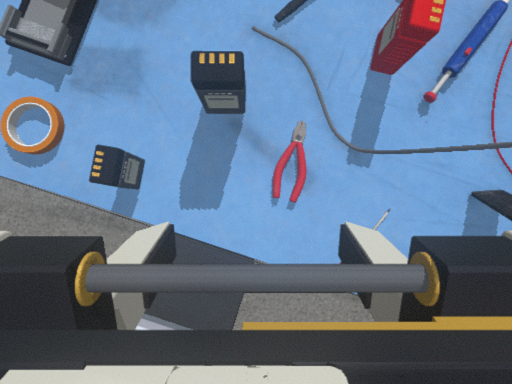

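```bash
cat >> /dev/null; python3 - <<'E'
from plan import *
import cv2
Rx=lambda a:Ro.from_rotvec([a,0,0]).as_matrix();Ry=lambda a:Ro.from_rotvec([0,a,0]).as_matrix();Rz=lambda a:Ro.from_rotvec([0,0,a]).as_matrix()
p,R2,s=now()
q2=s['joint_positions'];R1=Ro.from_rotvec([2.0864,.2688,-2.0863]).as_matrix();q1=np.array([-1.462,0.3427,1.525,0,1.2754,-.146])
M=[Rz,Ry,Rx]
import itertools
for ax in itertools.product(range(3),repeat=3):
  for sg in itertools.product([1,-1],repeat=3):
    for off in [0,np.pi/2,np.pi,-np.pi/2]:
      def F(q): return Rz(q[0])@Ry(q[1]+q[2])@M[ax[0]](sg[0]*q[3])@M[ax[1]](sg[1]*q[4]+off)@M[ax[2]](sg[2]*q[5])
      # R=F(q)*K
      e=Ro.from_matrix((F(q1).T@R1).T@(F(q2).T@R2)).magnitude()
      if e<.03: print(ax,sg,off,e,(F(q1).T@R1).round(2).tolist())
im=cv2.imread('pics/c_wrist.png')
cv2.imwrite('pics/c1.png',cv2.resize(im[40:125,180:260],None,fx=7,fy=7,interpolation=cv2.INTER_CUBIC))
E
```

```text
(0, 1, 0) (1, 1, 1) 0 3.698191228062095e-05 [[0.0, -1.0, 0.0], [0.0, -0.0, -1.0], [1.0, 0.0, 0.0]]
(0, 1, 0) (1, 1, -1) 3.141592653589793 3.698191228061569e-05 [[-0.0, 1.0, -0.0], [0.0, -0.0, -1.0], [-1.0, -0.0, -0.0]]
(0, 1, 2) (1, 1, 1) -1.5707963267948966 3.6981912280662475e-05 [[1.0, 0.0, 0.0], [0.0, -0.0, -1.0], [-0.0, 1.0, -0.0]]
(0, 1, 2) (1, 1, -1) 1.5707963267948966 3.698191228065894e-05 [[-1.0, -0.0, -0.0], [0.0, -0.0, -1.0], [0.0, -1.0, 0.0]]
```

View pics/c1.png

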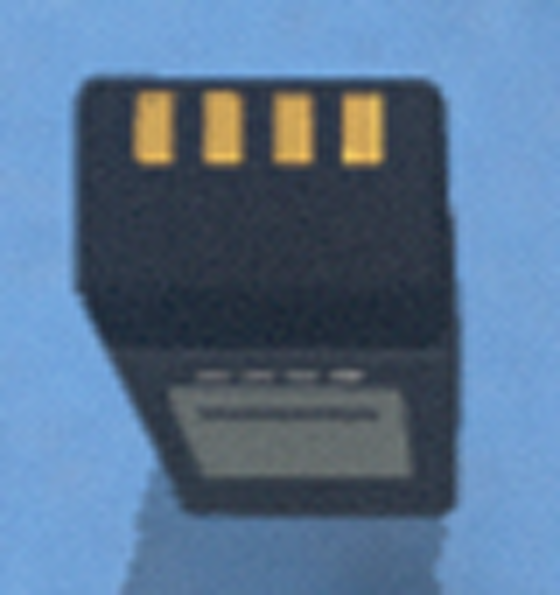

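```bash
cat > kin.py <<'E'
from plan import *
Ry=lambda a:Ro.from_rotvec([0,a,0]).as_matrix();Rz=lambda a:Ro.from_rotvec([0,0,a]).as_matrix()
K=np.array([[0,-1,0],[0,0,-1],[1,0,0.]])
def fk(q,m):
    dl,d1,a2,g,d4,d6=m
    R3=Rz(q[0])@Ry(q[1])
    p=np.array([0,0,d1])+Rz(q[0])@[0,dl,0]+R3@[0,0,a2]
    R4=R3@Ry(q[2]); p=p+R4@[g,0,d4]
    R6=R4@Rz(q[3])@Ry(q[4])@Rz(q[5])
    return p+R6@[0,0,d6],R6@K
E
python3 - <<'E'
from kin import *
p,R,s=now()
D=[(np.array([-1.462,0.3427,1.525,0,1.2754,-.146]),np.array([.1323,-.5077,.2431])),(s['joint_positions'],p)]
for fixg in (0,1):
  f=lambda m:np.concatenate([fk(q,m if fixg==0 else np.r_[m[:3],0,m[4:]])[0]-x for q,x in D]+[0.001*(m-[.07,.2,.35,0,.35,.25])])
  r=least_squares(f,[.07,.2,.35,0,.35,.25]);print(r.x,r.fun)
o=np.array([180,40]);W=lambda *p:np.array(p)/7+o
cam=wristcam(p,s['ee_rot'])
T=lambda *p:np.array(p)/8+[270,190]
obs=[(cam,-17,1,110,W(80,82)),(cam,-17,-1,110,W(440,80)),(cam,17,1,110,W(80,290)),(cam,17,1,0,W(183,514)),(cam,17,-1,0,W(457,514)),
('top',-17,1,110,T(155,122)),('top',-17,-1,110,T(337,70)),('top',17,-1,110,T(370,180)),('top',17,1,0,T(165,285)),('top',-17,1,0,T(138,190)),('top',17,-1,0,T(330,238))]
def f(p,ob):
    r=[]
    l=np.array([np.cos(p[2]),np.sin(p[2])]); n=np.array([-l[1],l[0]])
    for c,u,v,h,px in ob:
        r+=list(proj(c,np.r_[p[:2]-l*u*1e-3+n*v*.027,h*1e-3])-px)
    return np.array(r)
for ob in (obs[:5],obs[5:],obs):
    r=least_squares(f,[.469,-.03,.33],args=(ob,));print(r.x,r.x[2]*57.3,r.fun.reshape(-1,2)[:5])
E
```

```text
[0.0764 0.2264 0.5058 0.0494 0.3807 0.3011] [ 0.      0.     -0.     -0.     -0.      0.      0.      0.      0.0002
  0.      0.      0.0001]
[0.0764 0.1661 0.5136 0.     0.3628 0.3008] [ 0.0001  0.     -0.0002 -0.     -0.0001  0.0002  0.     -0.      0.0002
  0.      0.      0.0001]
[ 0.4698 -0.0296  0.3249] 18.617461276831822 [[-0.6562 -1.8325]
 [ 1.1619 -1.2324]
 [-0.9472  1.2577]
 [ 0.0588  1.1369]
 [ 0.5682  1.216 ]]
[ 0.4703 -0.0288  0.3103] 17.78179524593223 [[-0.6313 -0.3695]
 [ 0.3371 -0.8207]
 [ 1.0248  0.2134]
 [-0.3088  1.0444]
 [-1.1379 -0.5611]]
[ 0.4699 -0.0294  0.3227] 18.49178820418114 [[-0.7348 -2.0412]
 [ 1.0817 -1.3272]
 [-1.1006  1.0462]
 [-0.0551  0.9796]
 [ 0.4537  1.1445]]
```

```bash
cat >> kin.py <<'E'
M1=[0.0764,0.2264,0.5058,0.0494,0.3807,0.3011]; M2=[0.0764,0.1661,0.5136,0,0.3628,0.3008]
LO=np.array([-2.53,-.77,.04,-1,.28,-3.11]);HI=np.array([2.53,2.02,2.7,4.14,2.66,3.11])
def ik(p,R,q0,m=M1):
    def f(q):
        a,b=fk(q,m); return np.r_[(a-p)*10,Ro.from_matrix(b.T@R).as_rotvec()]
    r=least_squares(f,np.clip(q0,LO+1e-3,HI-1e-3),bounds=(LO,HI)); return r.x,np.abs(r.fun).max()
SEEDS=[[-.3,-.1,2.1,.3,1.1,0],[-.3,0,1.8,1.5,.6,-1.5],[-.3,.3,2.2,2.9,.8,-3],[-.3,.3,2.2,2.9,.8,3],[-.3,.3,1.5,.3,.5,0],[-.3,.3,1.5,0,2,0]]
def ikall(p,R,m=M1):
    out=[]
    for s in SEEDS:
        q,e=ik(p,R,s,m)
        if e<1e-3 and not any(np.abs(q-o).max()<.02 for o in out): out.append(q)
    return out
E
python3 - <<'E'
from kin import *
yaw=18.5;P=np.array([.470,-.0294,0])
for m in (M1,M2):
  for ph in (0,10,20,30,40,50,60,75,90,105,120,135,150):
    for h in (.02,.06,.09):
      p=P+[0,0,h];s=ikall(p,Rt(yaw,ph),m)
      print(ph,h,[x.round(2).tolist() for x in s])
E
```

```text
0 0.02 [[-0.95, 1.49, 2.4, 1.8, 1.77, -2.3]]
0 0.06 [[-0.95, 1.4, 2.47, 1.8, 1.77, -2.27]]
0 0.09 [[-0.95, 1.32, 2.51, 1.81, 1.76, -2.24]]
10 0.02 [[-0.92, 1.36, 2.48, 1.93, 1.64, -2.23]]
10 0.06 [[-0.92, 1.25, 2.54, 1.93, 1.62, -2.17]]
10 0.09 [[-0.92, 1.15, 2.57, 1.94, 1.6, -2.11]]
20 0.02 [[-0.87, 1.19, 2.53, 2.07, 1.47, -2.1]]
20 0.06 [[-0.87, 1.04, 2.57, 2.06, 1.42, -2.01]]
20 0.09 [[-0.87, 0.93, 2.58, 2.05, 1.38, -1.92]]
30 0.02 [[-0.78, 0.98, 2.53, 2.19, 1.24, -1.92]]
30 0.06 [[-0.78, 0.82, 2.54, 2.14, 1.16, -1.79]]
30 0.09 [[-0.78, 0.7, 2.55, 2.09, 1.09, -1.67]]
40 0.02 [[-0.67, 0.78, 2.48, 2.22, 0.94, -1.7]]
40 0.06 [[-0.67, 0.63, 2.48, 2.12, 0.86, -1.53]]
40 0.09 [[-0.67, 0.51, 2.47, 2.02, 0.79, -1.38]]
50 0.02 [[-0.56, 0.63, 2.4, 2.14, 0.63, -1.43]]
50 0.06 [[-0.56, 0.5, 2.39, 1.95, 0.56, -1.19]]
50 0.09 [[-0.56, 0.4, 2.37, 1.76, 0.53, -0.97]]
60 0.02 [[-0.46, 0.54, 2.3, 1.8, 0.37, -0.96]]
60 0.06 [[-0.46, 0.43, 2.27, 1.44, 0.36, -0.57]]
60 0.09 [[-0.46, 0.35, 2.25, 1.18, 0.39, -0.29]]
75 0.02 [[-0.33, 0.51, 2.11, 0.49, 0.34, 0.47]]
75 0.06 [[-0.33, 0.42, 2.09, 0.37, 0.45,
[... 1643 characters left out ...]
0, 0.63, 1.02]]
90 0.06 [[-0.23, 0.45, 1.96, 0.0, 0.74, 1.02]]
90 0.09 [[-0.23, 0.4, 1.92, -0.0, 0.82, 1.02]]
105 0.02 [[-0.15, 0.62, 1.8, -0.14, 0.96, 1.2]]
105 0.06 [[-0.15, 0.56, 1.76, -0.14, 1.05, 1.18]]
105 0.09 [[-0.15, 0.53, 1.73, -0.13, 1.12, 1.17]]
120 0.02 [[-0.1, 0.76, 1.6, -0.21, 1.27, 1.27]]
120 0.06 [[-0.1, 0.71, 1.58, -0.21, 1.35, 1.25]]
120 0.09 [[-0.1, 0.67, 1.55, -0.21, 1.41, 1.24]]
135 0.02 [[-0.06, 0.91, 1.42, -0.27, 1.56, 1.3]]
135 0.06 [[-0.06, 0.86, 1.4, -0.27, 1.63, 1.28]]
135 0.09 [[-0.06, 0.82, 1.38, -0.27, 1.68, 1.26]]
150 0.02 [[-0.03, 1.06, 1.25, -0.32, 1.83, 1.3]]
150 0.06 [[-0.03, 1.01, 1.25, -0.32, 1.89, 1.28]]
150 0.09 [[-0.03, 0.97, 1.24, -0.33, 1.93, 1.27]]
```

```bash
python3 - <<'E'
import cv2
im=cv2.imread('pics/c_wrist.png');t=cv2.imread('pics/a_top.png')
a=cv2.resize(im[135:200,80:155],None,fx=5,fy=5,interpolation=cv2.INTER_CUBIC)
b=cv2.resize(t[250:290,240:285],None,fx=8,fy=8,interpolation=cv2.INTER_CUBIC)
import numpy as np
o=np.zeros((330,760,3),np.uint8);o[:325,:375]=a;o[:320,390:750]=b
cv2.imwrite('pics/d1.png',o)
E
```

```text
(no output)
```

View pics/d1.png

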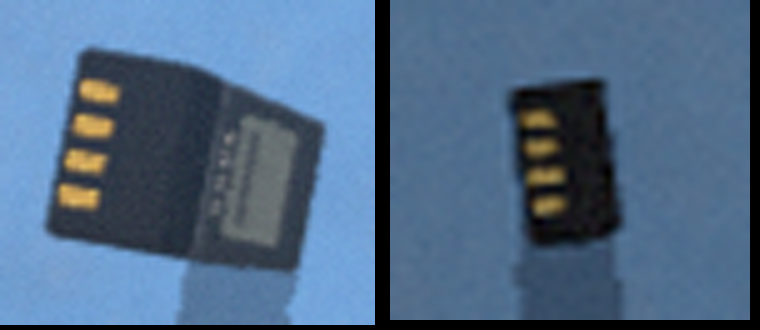

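```bash
python3 - <<'E'
from plan import *
p,R,s=now();cam=wristcam(p,s['ee_rot'])
for a,b in [((96.4,144.6),(255,261.5)),((89.6,181.4),(257.5,280.6))]:
    z=least_squares(lambda X:np.r_[proj(cam,X)-a,proj('top',X)-b],[.34,.06,.06]);print(z.x,z.fun)
print(ray(cam,[(144.4,159.4),(139,189)],0))
E
```

```text
[0.3565 0.0728 0.0824] [-0.0079  0.0299 -0.0027 -0.0617]
[0.3165 0.0666 0.081 ] [-0.0209  0.2078 -0.083  -0.405 ]
[[0.3604 0.0493 0.    ]
 [0.3205 0.0427 0.    ]]
```

```bash
python3 - <<'E'
from kin import *
p,R,s=now()
f=np.array([np.cos(np.radians(18.5)),np.sin(np.radians(18.5)),0])
G=np.array([.470,-.0294,.062])-.007*f; x=Rt(18.5,30)[:,0]; B=G-.1*x
for m in (M1,M2):
  for a in (40,30): 
    print(ik(G,Rt(18.5,a),[-.78,.7,2.5,2.1,1.1,-1.7],m),ik(B,Rt(18.5,a),[-.78,.7,2.5,2.1,1.1,-1.7],m))
q=s['joint_positions']
t,w=solve(p,R,B,Rt(18.5,30),14)
for k in range(1,15):
    pk,Rk=roll(p,R,[(t,w)]*k); q,e=ik(pk,Rk,q,M1); print(k,q.round(2),round(e,4),pk.round(3))
E
```

```text
(array([-0.696 ,  0.6224,  2.4944,  2.1047,  0.8599, -1.5429]), np.float64(7.784540525172369e-10)) (array([-1.0565,  0.4146,  2.6205,  1.6723,  0.8571, -1.4323]), np.float64(8.601505077438464e-10))
(array([-0.8046,  0.8222,  2.559 ,  2.1207,  1.162 , -1.8066]), np.float64(8.944928131526808e-13)) (array([-1.216 ,  0.6731,  2.7   ,  1.732 ,  1.0691, -1.8349]), np.float64(0.0010415870697785005))
(array([-0.6952,  0.4953,  2.616 ,  2.1013,  0.857 , -1.5366]), np.float64(6.20539346145959e-11)) (array([-1.0522,  0.2559,  2.7   ,  1.6011,  0.848 , -1.3233]), np.float64(0.004121682610015214))
(array([-0.8045,  0.6721,  2.7   ,  2.1061,  1.1458, -1.7935]), np.float64(0.012584534449626419)) (array([-1.1621,  0.3879,  2.7   ,  1.5157,  0.9896, -1.451 ]), np.float64(0.08818415250856006))
14 rows t [ 0.389 -0.093  0.082] w [ 0.009  0.572 -0.013]
1 [-0.91 -0.16  2.15  0.43  1.03  0.13] 0.0 [ 0.324 -0.115  0.247]
2 [-0.95 -0.15  2.21  0.51  1.    0.03] 0.0 [ 0.326 -0.112  0.235]
3 [-0.99 -0.14  2.26  0.59  0.96 -0.07] 0.0 [ 0.327 -0.108  0.223]
4 [-1.03 -0.12  2.31  0.68  0.93 -0.19] 0.0 [ 0.33  -0.105  0.212]
5 [-1.07 -0.09  2.35  0.77  0.91 -0.32] 0.0 [ 0.333 -0.101  0.2  ]
6 [-1.1  -0.05  2.4   0.87  0.89 -0.46] 0.0 [ 0.336 -0.097  0.189]
7 [-1.13 -0.01  2.45  0.98  0.88 -0.6 ] 0.0 [ 0.34  -0.093  0.179]
8 [-1.16  0.05  2.49  1.09  0.87 -0.76] 0.0 [ 0.345 -0.089  0.168]
9 [-1.18  0.12  2.54  1.2   0.87 -0.93] 0.0 [ 0.35  -0.084  0.158]
10 [-1.2   0.21  2.58  1.32  0.88 -1.11] 0.0 [ 0.355 -0.079  0.148]
11 [-1.21  0.31  2.62  1.44  0.91 -1.3 ] 0.0 [ 0.361 -0.075  0.138]
12 [-1.22  0.42  2.65  1.55  0.95 -1.49] 0.0 [ 0.367 -0.07   0.129]
13 [-1.22  0.54  2.68  1.65  1.   -1.67] 0.0 [ 0.374 -0.064  0.12 ]
14 [-1.22  0.67  2.7   1.73  1.07 -1.83] 0.001 [ 0.381 -0.059  0.112]
```

```bash
python3 - <<'E'
from kin import *
p,R,s=now()
f=np.array([np.cos(np.radians(18.5)),np.sin(np.radians(18.5)),0])
G=np.array([.470,-.0294,.062])-.010*f; B=G+[0,0,.12]
print(G,B)
for m in (M1,M2):
  q=s['joint_positions']
  t,w=solve(p,R,B,Rt(18.5,37),10)
  for k in range(1,11):
    pk,Rk=roll(p,R,[(t,w)]*k); q,e=ik(pk,Rk,q,m); print(k,q.round(2),round(e,4),pk.round(3))
  for k in range(1,13,2):
    q,e=ik(B-[0,0,.01*k],Rt(18.5,37),q,m); print(k,q.round(2),round(e,4))
E
```

```text
[ 0.4605 -0.0326  0.062 ] [ 0.4605 -0.0326  0.182 ]
10 rows t [ 0.514 -0.129 -0.289] w [ 0.012  0.66  -0.018]
1 [-0.87 -0.15  2.15  0.44  1.01  0.16] 0.0 [ 0.335 -0.11   0.247]
2 [-0.87 -0.13  2.19  0.53  0.96  0.09] 0.0 [ 0.347 -0.102  0.236]
3 [-0.87 -0.1   2.23  0.63  0.9   0.01] 0.0 [ 0.36  -0.094  0.226]
4 [-0.86 -0.07  2.27  0.74  0.85 -0.09] 0.0 [ 0.373 -0.086  0.217]
5 [-0.85 -0.04  2.3   0.86  0.8  -0.2 ] 0.0 [ 0.387 -0.077  0.209]
6 [-0.84  0.    2.34  1.    0.77 -0.33] 0.0 [ 0.401 -0.069  0.201]
7 [-0.82  0.05  2.37  1.16  0.74 -0.47] 0.0 [ 0.415 -0.06   0.195]
8 [-0.8   0.1   2.39  1.32  0.74 -0.63] 0.0 [ 0.43  -0.051  0.19 ]
9 [-0.77  0.15  2.41  1.49  0.75 -0.78] 0.0 [ 0.445 -0.042  0.185]
10 [-0.74  0.21  2.43  1.65  0.78 -0.93] 0.0 [ 0.461 -0.033  0.182]
1 [-0.74  0.25  2.44  1.69  0.78 -1.  ] 0.0
3 [-0.74  0.32  2.47  1.79  0.8  -1.13] 0.0
5 [-0.74  0.39  2.49  1.87  0.82 -1.25] 0.0
7 [-0.74  0.47  2.5   1.96  0.85 -1.38] 0.0
9 [-0.74  0.55  2.51  2.03  0.89 -1.49] 0.0
11 [-0.74  0.64  2.52  2.09  0.93 -1.59] 0.0
10 rows t [ 0.514 -0.129 -0.289] w [ 0.012  0.66  -0.0
[... 239 characters left out ...]
0.08] 0.0 [ 0.373 -0.086  0.217]
5 [-0.85 -0.08  2.33  0.85  0.81 -0.19] 0.0 [ 0.387 -0.077  0.209]
6 [-0.84 -0.05  2.37  0.99  0.78 -0.31] 0.0 [ 0.401 -0.069  0.201]
7 [-0.82 -0.01  2.4   1.14  0.75 -0.44] 0.0 [ 0.415 -0.06   0.195]
8 [-0.8   0.03  2.44  1.29  0.74 -0.59] 0.0 [ 0.43  -0.051  0.19 ]
9 [-0.77  0.07  2.47  1.46  0.75 -0.74] 0.0 [ 0.445 -0.042  0.185]
10 [-0.74  0.12  2.49  1.62  0.77 -0.89] 0.0 [ 0.461 -0.033  0.182]
1 [-0.74  0.15  2.51  1.66  0.78 -0.95] 0.0
3 [-0.74  0.21  2.54  1.76  0.79 -1.08] 0.0
5 [-0.74  0.28  2.57  1.85  0.81 -1.21] 0.0
7 [-0.74  0.35  2.6   1.93  0.84 -1.34] 0.0
9 [-0.74  0.42  2.62  2.01  0.88 -1.46] 0.0
11 [-0.74  0.5   2.65  2.08  0.93 -1.58] 0.0
```

```bash
python3 -m pendant '{"jaw":[1,1,1,1,1,1,1,1,1,1],"translation":[[0.51,-0.13,-0.29],[0.51,-0.13,-0.29],[0.51,-0.13,-0.29],[0.51,-0.13,-0.29],[0.51,-0.13,-0.29],[0.51,-0.13,-0.29],[0.51,-0.13,-0.29],[0.51,-0.13,-0.29],[0.51,-0.13,-0.29],[0.51,-0.13,-0.29]],"angular":[[0.01,0.66,-0.02],[0.01,0.66,-0.02],[0.01,0.66,-0.02],[0.01,0.66,-0.02],[0.01,0.66,-0.02],[0.01,0.66,-0.02],[0.01,0.66,-0.02],[0.01,0.66,-0.02],[0.01,0.66,-0.02],[0.01,0.66,-0.02]]}'
python3 look.py e wrist; python3 - <<'E'
from kin import *
p,R,s=now();print(R,s['joint_positions'])
for m in (M1,M2): print(fk(s['joint_positions'],m)[0]-p)
E
```

```text
time_s: 5.45
eef_pos: [0.4605, -0.0326, 0.1826]
ee_rot: [2.849, 0.465, -0.952]
ft_force: [0.3, 0.5, 0.3]
finger_gap: 0.0919
5.45 [ 0.46052231 -0.03255322  0.18257618] [ 2.84902205  0.46484774 -0.95207214] [0.2688286  0.54338642 0.2546102 ] 0.0919231815715629
[[ 0.7579  0.318  -0.5696]
 [ 0.2553 -0.9481 -0.1897]
 [-0.6003 -0.0016 -0.7997]] [-0.7396  0.208   2.4351  1.6474  0.7775 -0.9302]
[-0.0015  0.0014  0.0007]
[ 0.0252 -0.0232 -0.0124]
```

View pics/e_wrist.png

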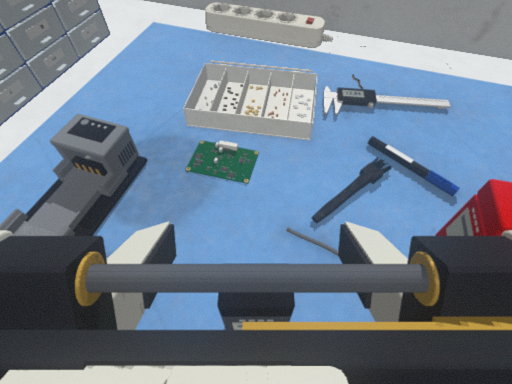

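```bash
python3 -m pendant '{"jaw":[1,1,1,1,1,1,1,1,1,1],"translation":[[0.4,0,0.53],[0.4,0,0.53],[0.4,0,0.53],[0.4,0,0.53],[0.4,0,0.53],[0.2,0,0.27],[0.2,0,0.27],[0,0,0],[0,0,0],[0,0,0]],"angular":[[0,0,0],[0,0,0],[0,0,0],[0,0,0],[0,0,0],[0,0,0],[0,0,0],[0,0,0],[0,0,0],[0,0,0]]}'
python3 look.py f wrist scene top; python3 - <<'E'
import cv2
s=cv2.imread('pics/f_scene.png');t=cv2.imread('pics/f_top.png')
import numpy as np
o=np.hstack([cv2.resize(s[120:240,220:370],None,fx=2.6,fy=2.6),cv2.resize(t[150:270,240:390],None,fx=2.6,fy=2.6)])
cv2.imwrite('pics/f1.png',o)
E
```

```text
time_s: 6.75
eef_pos: [0.4597, -0.0316, 0.0636]
ee_rot: [2.847, 0.467, -0.953]
ft_force: [-0.4, 0.2, 0.4]
finger_gap: 0.0917
6.85 [ 0.45962976 -0.03149614  0.06352917] [ 2.84736675  0.46767751 -0.9529025 ] [ 0.24543724  0.02191259 -0.14322562] 0.09167053947420493
```

View pics/f1.png

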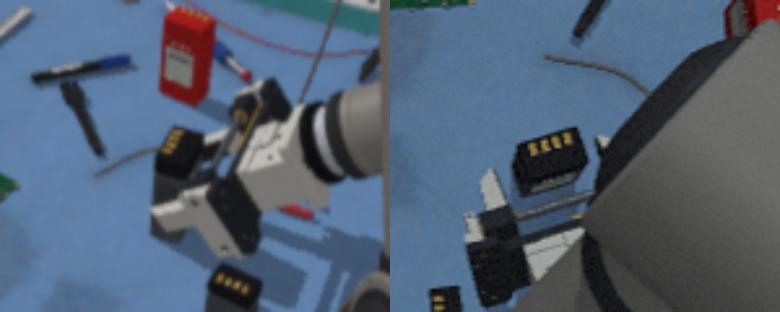

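View pics/f_wrist.png

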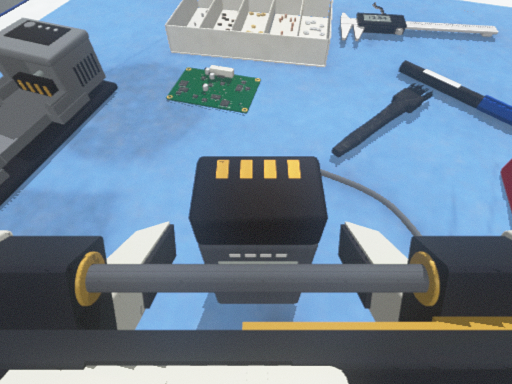

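```bash
python3 -m pendant '{"jaw":[1,0.5,0.4,0.3,0.2,0.1,-0.1,-0.3,-1,-1],"translation":[[0,0.04,0],[0,0,0],[0,0,0],[0,0,0],[0,0,0],[0,0,0],[0,0,0],[0,0,0],[0,0,0],[0,0,0]],"angular":[[0,0,0],[0,0,0],[0,0,0],[0,0,0],[0,0,0],[0,0,0],[0,0,0],[0,0,0],[0,0,0],[0,0,0]]}'
python3 look.py g wrist
```

```text
time_s: 8.15
eef_pos: [0.4598, -0.0324, 0.0631]
ee_rot: [2.848, 0.468, -0.954]
ft_force: [-0.5, 1.1, -0.5]
finger_gap: 0.054
8.15 [ 0.45984362 -0.03244569  0.06313257] [ 2.84769009  0.46816771 -0.95401178] [-0.49675283  1.07092023 -0.4768718 ] 0.05401045658293948
```

View pics/g_wrist.png

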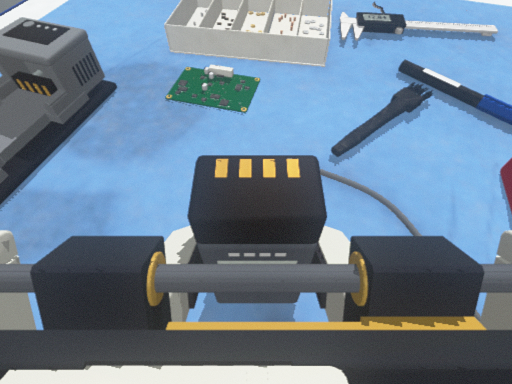

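```bash
cat > lay.py <<'E'
from kin import *
p,R,s=now()
f=R[:,1]*0+np.cross([0,0,1.],R[:,1])*1; f=-f if f[0]<0 else f
print('f',f,'pitch',np.degrees(np.arctan2(-R[2,0],R[:,0]@f)))
C0=p+.010*f-[0,0,p[2]-.055]
A=p+[0,0,.022]
Rr=Ro.from_rotvec(np.radians(90)*np.cross([0,0,1.],f)).as_matrix()
C1=np.array([.455,-.012,.080])
B=C1+Rr@(p-C0); RB=Rr@R
t,w=solve(A,R,B,RB,20)
q=s['joint_positions']
for k in range(0,21):
    pk,Rk=roll(A,R,[(t,w)]*k); q2,e=ik(pk,Rk,q,M1); 
    c=pk+Rk@R.T@(C0-p)
    print(k,q2.round(2),np.abs((q2-q)/.125).max().round(2),round(e,4),pk.round(3),c.round(3));q=q2
print(RB.T@[0,0,-1.])
E
python3 lay.py
```

```text
f [ 0.9475  0.3199 -0.    ] pitch 37.03671269947831
20 rows t [-0.006 -0.035 -0.02 ] w [ 0.    -0.9    0.001]
0 [-0.74  0.58  2.52  2.04  0.9  -1.52] 0.87 0.0 [ 0.46  -0.032  0.085] [ 0.469 -0.029  0.077]
1 [-0.69  0.5   2.48  1.99  0.77 -1.38] 1.16 0.0 [ 0.46  -0.031  0.086] [ 0.469 -0.028  0.077]
2 [-0.63  0.44  2.43  1.9   0.65 -1.21] 1.36 0.0 [ 0.46  -0.03   0.086] [ 0.468 -0.028  0.077]
3 [-0.58  0.4   2.39  1.76  0.53 -1.  ] 1.68 0.0 [ 0.46  -0.029  0.087] [ 0.467 -0.027  0.077]
4 [-0.53  0.36  2.34  1.55  0.45 -0.73] 2.17 0.0 [ 0.46  -0.028  0.087] [ 0.466 -0.026  0.076]
5 [-0.47  0.34  2.28  1.26  0.39 -0.39] 2.71 0.0 [ 0.46  -0.027  0.088] [ 0.465 -0.025  0.076]
6 [-0.43  0.33  2.23  0.92  0.38 -0.01] 2.97 0.0 [ 0.46  -0.026  0.088] [ 0.465 -0.024  0.076]
7 [-0.38  0.33  2.17  0.62  0.42  0.32] 2.66 0.0 [ 0.46  -0.025  0.089] [ 0.464 -0.023  0.076]
8 [-0.34  0.34  2.11  0.4   0.48  0.57] 2.03 0.0 [ 0.46  -0.024  0.089] [ 0.463 -0.023  0.077]
9 [-0.3   0.36  2.06  0.24  0.56  0.75] 1.46 0.0 [ 0.46  -0.022  0.089] [ 0.462 -0.022  0.077]
10 [-0.26  0.38  2.    0.13  0.65  0.88]
[... 341 characters left out ...]
7]
14 [-0.15  0.51  1.76 -0.09  1.03  1.15] 0.75 0.0 [ 0.461 -0.017  0.09 ] [ 0.459 -0.017  0.078]
15 [-0.13  0.54  1.7  -0.12  1.13  1.18] 0.74 0.0 [ 0.461 -0.015  0.09 ] [ 0.458 -0.017  0.078]
16 [-0.11  0.59  1.65 -0.15  1.22  1.21] 0.73 0.0 [ 0.462 -0.014  0.09 ] [ 0.457 -0.016  0.078]
17 [-0.09  0.63  1.59 -0.17  1.31  1.23] 0.72 0.0 [ 0.462 -0.013  0.09 ] [ 0.457 -0.015  0.079]
18 [-0.07  0.67  1.53 -0.19  1.39  1.25] 0.71 0.0 [ 0.462 -0.012  0.09 ] [ 0.456 -0.014  0.079]
19 [-0.06  0.72  1.48 -0.2   1.48  1.26] 0.69 0.0 [ 0.462 -0.011  0.09 ] [ 0.456 -0.013  0.08 ]
20 [-0.04  0.76  1.42 -0.22  1.57  1.27] 0.68 0.0 [ 0.463 -0.009  0.09 ] [ 0.455 -0.012  0.08 ]
[ 0.7983  0.     -0.6023]
```

```bash
python3 -m pendant '{"jaw":[-1,-1,-1,-1,-1,-1,-1,-1,-1,-1],"translation":[[-0.22,0,-0.29],[-0.22,0,-0.29],[0,-0.03,-0.02],[0,-0.03,-0.02],[0,-0.03,-0.02],[0,-0.02,-0.01],[0,-0.02,-0.01],[0,-0.02,-0.01],[0,-0.02,-0.01],[0,-0.02,-0.01]],"angular":[[0,0,0],[0,0,0],[0,-0.9,0],[0,-0.9,0],[0,-0.9,0],[0,-0.45,0],[0,-0.45,0],[0,-0.45,0],[0,-0.45,0],[0,-0.45,0]]}'
python3 -m pendant '{"jaw":[-1,-1,-1,-1,-1,-1,-1,-1,-1,-1],"translation":[[0,-0.02,-0.01],[0,-0.02,-0.01],[0,-0.02,-0.01],[0,-0.02,-0.01],[0,-0.02,-0.01],[0,-0.02,-0.01],[0,-0.02,-0.01],[0,-0.02,-0.01],[0,-0.02,-0.01],[0,-0.02,-0.01]],"angular":[[0,-0.45,0],[0,-0.45,0],[0,-0.45,0],[0,-0.45,0],[0,-0.45,0],[0,-0.45,0],[0,-0.45,0],[0,-0.45,0],[0,-0.45,0],[0,-0.45,0]]}'
python3 look.py h wrist top; python3 - <<'E'
from kin import *
p,R,s=now();f=np.cross([0,0,1.],R[:,1]); f=-f if f[0]<0 else f
print(R,'pitch',np.degrees(np.arctan2(-R[2,0],R[:,0]@f)))
E
```

```text
time_s: 9.45
eef_pos: [0.4598, -0.0262, 0.0869]
ee_rot: [2.527, 0.416, -1.516]
ft_force: [-0.7, 1.1, -3.1]
finger_gap: 0.0537
time_s: 10.7
eef_pos: [0.4603, -0.0196, 0.0876]
ee_rot: [2.15, 0.355, -1.952]
ft_force: [-1.1, 0.2, -2.5]
finger_gap: 0.054
10.75 [ 0.46098974 -0.01961264  0.08782057] [ 2.14907243  0.35391377 -1.95165431] [ 1.90235648 -0.07950752 -2.48510445] 0.053814205661451044
[[ 0.0929  0.3202 -0.9428]
 [ 0.0329 -0.9473 -0.3186]
 [-0.9951 -0.0014 -0.0985]] pitch 84.3444597427863
```

View pics/h_wrist.png

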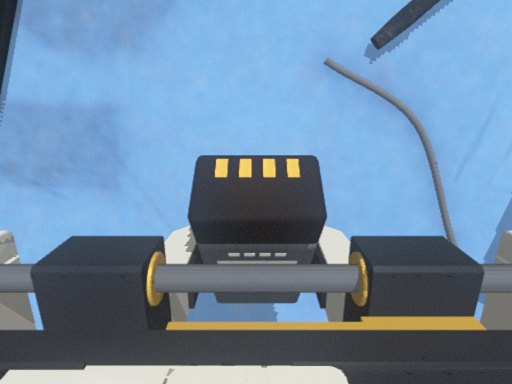

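```bash
python3 -m pendant '{"jaw":[-1,-1,-1,-1,-1,-1,-1,-1,-1,-1],"translation":[[0,-0.03,-0.02],[0,-0.03,-0.02],[0,-0.03,-0.02],[0,-0.03,-0.02],[0,-0.03,-0.02],[0,-0.03,-0.02],[0,-0.03,-0.02],[0,-0.03,-0.02],[0,-0.03,-0.02],[0,0,0]],"angular":[[0,-0.95,0],[0,-0.95,0],[0,-0.95,0],[0,-0.95,0],[0,-0.95,0],[0,-0.95,0],[0,-0.95,0],[0,-0.95,0],[0,-0.95,0],[0,0,0]]}'
python3 look.py i wrist scene; python3 - <<'E'
from kin import *
p,R,s=now();f=np.cross([0,0,1.],R[:,1]); f=-f if f[0]<0 else f
print(R,'pitch',np.degrees(np.arctan2(-R[2,0],R[:,0]@f)))
E
```

```text
time_s: 12.05
eef_pos: [0.4632, -0.0101, 0.0853]
ee_rot: [1.267, 0.212, -2.546]
ft_force: [-0.2, -0.9, -1.4]
finger_gap: 0.0539
12.1 [ 0.46313547 -0.0102528   0.08589503] [ 1.26855466  0.21161135 -2.54493877] [-0.32105692  0.14476393 -2.19162354] 0.053387215036359986
[[-0.5702  0.3197 -0.7568]
 [-0.1908 -0.9475 -0.2566]
 [-0.7991 -0.0019  0.6012]] pitch 126.95878042096875
```

View pics/i_scene.png

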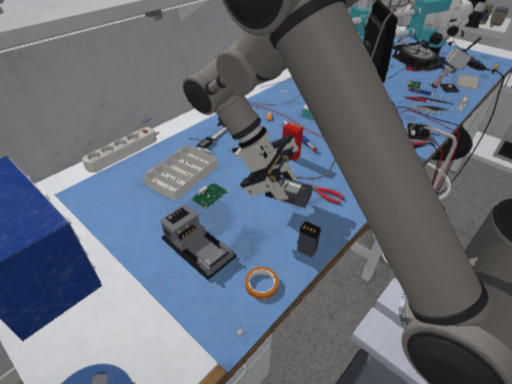

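```bash
python3 -m pendant '{"jaw":[-1,-1,-1,-1,-1,-1,-1,-1,-1,-1],"translation":[[0.32,0,-0.24],[0.32,0,-0.24],[0.32,0,-0.24],[0.24,0,-0.18],[0.16,0,-0.12],[0.04,0,-0.03],[0.04,0,-0.03],[0,0,0],[0,0,0],[0,0,0]],"angular":[[0,0,0],[0,0,0],[0,0,0],[0,0,0],[0,0,0],[0,0,0],[0,0,0],[0,0,0],[0,0,0],[0,0,0]]}'
python3 look.py j wrist scene
```

```text
time_s: 13.4
eef_pos: [0.4633, -0.0105, 0.0331]
ee_rot: [1.268, 0.209, -2.545]
ft_force: [-0.4, 0.8, -2.4]
finger_gap: 0.0538
13.45 [ 0.46323795 -0.01049814  0.03303275] [ 1.26805384  0.20915748 -2.54480198] [ 0.31848997 -1.0600592  -2.12811773] 0.05371175541070924
```

View pics/j_wrist.png

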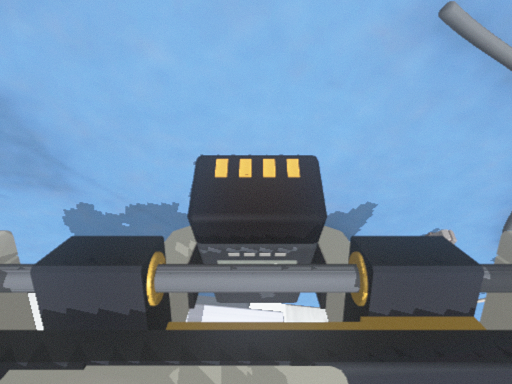

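Next I'll lower in 1 mm steps, watching the force.

```bash
python3 -m pendant '{"jaw":[-1,-1,-1,-1,-1,-1,-1,-1,-1,-1],"translation":[[0.03,0,-0.02],[0,0,0],[0.03,0,-0.02],[0,0,0],[0.03,0,-0.02],[0,0,0],[0.03,0,-0.02],[0,0,0],[0,0,0],[0,0,0]],"angular":[[0,0,0],[0,0,0],[0,0,0],[0,0,0],[0,0,0],[0,0,0],[0,0,0],[0,0,0],[0,0,0],[0,0,0]]}'
```

```text
time_s: 14.75
eef_pos: [0.4629, -0.0106, 0.0286]
ee_rot: [1.268, 0.209, -2.545]
ft_force: [0.2, 0.2, -3.1]
finger_gap: 0.0541
```

```bash
python3 -m pendant '{"jaw":[-1,-1,-1,-1,-1,-1,-1,-1,-1,-1],"translation":[[0.02,0,-0.015],[0,0,0],[0,0,0],[0.02,0,-0.015],[0,0,0],[0,0,0],[0,0,0],[0,0,0],[0,0,0],[0,0,0]],"angular":[[0,0,0],[0,0,0],[0,0,0],[0,0,0],[0,0,0],[0,0,0],[0,0,0],[0,0,0],[0,0,0],[0,0,0]]}'
```

```text
time_s: 16.0
eef_pos: [0.463, -0.0105, 0.0272]
ee_rot: [1.268, 0.209, -2.545]
ft_force: [1.2, 0.9, 0.1]
finger_gap: 0.0542
```

```bash
python3 -m pendant '{"jaw":[0.25,0.4,0.7,1,1,1,1,1,1,1],"translation":[[0,0,0],[0,0,0],[0,0,0],[0,0,0],[-0.2,0,0],[-0.5,0,0],[-0.5,0,0],[-0.6,0,0],[-0.6,0,0],[-0.6,0,0]],"angular":[[0,0,0],[0,0,0],[0,0,0],[0,0,0],[0,0,0],[0,0,0],[0,0,0],[0,0.2,0],[0,0.4,0],[0,0.4,0]]}'
python3 - <<'E'
from kin import *
p,R,s=now()
t,w=solve(p,R,[.43,.10,.26],Rt(8,88),10)
q=s['joint_positions']
for k in range(1,11):
    pk,Rk=roll(p,R,[(t,w)]*k); q2,e=ik(pk,Rk,q,M1); print(k,q2.round(2),np.abs((q2-q)/.125).max().round(2),round(e,4),pk.round(3));q=q2
E
```

```text
time_s: 17.25
eef_pos: [0.5141, 0.0066, 0.1009]
ee_rot: [1.384, 0.228, -2.49]
ft_force: [0.4, 0.1, -0.3]
finger_gap: 0.0918
10 rows t [-0.461 -0.36   0.347] w [ 0.209  0.675 -0.055]
1 [-0.02  0.72  1.35 -0.16  1.55  1.28] 0.48 0.0 [0.509 0.016 0.118]
2 [-0.02  0.66  1.39 -0.14  1.51  1.3 ] 0.49 0.0 [0.503 0.026 0.135]
3 [-0.01  0.59  1.44 -0.11  1.47  1.32] 0.49 0.0 [0.497 0.035 0.152]
4 [-0.01  0.53  1.48 -0.09  1.44  1.34] 0.5 0.0 [0.49  0.045 0.169]
5 [-0.    0.47  1.52 -0.07  1.4   1.36] 0.5 0.0 [0.481 0.054 0.185]
6 [ 0.01  0.41  1.57 -0.05  1.36  1.38] 0.5 0.0 [0.473 0.063 0.201]
7 [ 0.02  0.34  1.61 -0.04  1.33  1.4 ] 0.5 0.0 [0.463 0.073 0.216]
8 [ 0.03  0.28  1.65 -0.02  1.29  1.43] 0.51 0.0 [0.453 0.082 0.231]
9 [ 0.04  0.22  1.69 -0.01  1.25  1.45] 0.51 0.0 [0.442 0.091 0.246]
10 [0.05 0.15 1.73 0.   1.22 1.48] 0.51 0.0 [0.43 0.1  0.26]
```

```bash
python3 -m pendant '{"jaw":[1,1,1,1,1,1,1,1,1,1],"translation":[[-0.46,-0.36,0.35],[-0.46,-0.36,0.35],[-0.46,-0.36,0.35],[-0.46,-0.36,0.35],[-0.46,-0.36,0.35],[-0.46,-0.36,0.35],[-0.46,-0.36,0.35],[-0.46,-0.36,0.35],[-0.46,-0.36,0.35],[-0.46,-0.36,0.35]],"angular":[[0.2,0.68,-0.05],[0.2,0.68,-0.05],[0.2,0.68,-0.05],[0.2,0.68,-0.05],[0.2,0.68,-0.05],[0.2,0.68,-0.05],[0.2,0.68,-0.05],[0.2,0.68,-0.05],[0.2,0.68,-0.05],[0.2,0.68,-0.05]]}'
python3 look.py k wrist top scene
```

```text
time_s: 18.5
eef_pos: [0.4279, 0.0995, 0.2601]
ee_rot: [2.188, 0.16, -2.101]
ft_force: [-0.0, 1.1, 0.5]
finger_gap: 0.0916
18.6 [0.42730123 0.09978056 0.26104876] [ 2.18829291  0.16128308 -2.09970564] [-0.37560568 -0.63325163 -0.60673946] 0.09184546742185086
```

View pics/k_wrist.png

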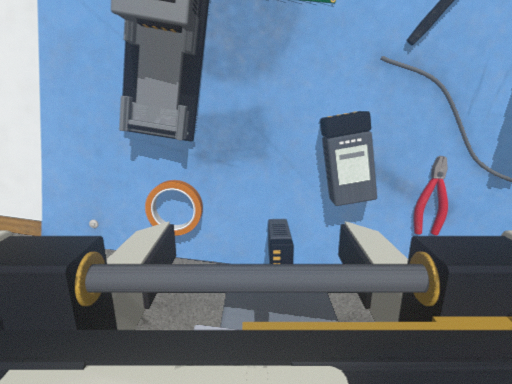

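View pics/k_top.png

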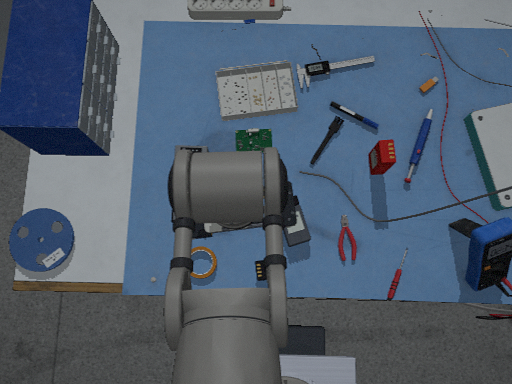

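```bash
python3 - <<'E'
import cv2
im=cv2.imread('pics/k_wrist.png')
cv2.imwrite('pics/k1.png',cv2.resize(im[105:210,310:385],None,fx=5.5,fy=5.5,interpolation=cv2.INTER_CUBIC))
cv2.imwrite('pics/k2.png',cv2.resize(im[0:145,105:215],None,fx=4,fy=4,interpolation=cv2.INTER_CUBIC))
E
```

```text
(no output)
```

View pics/k1.png

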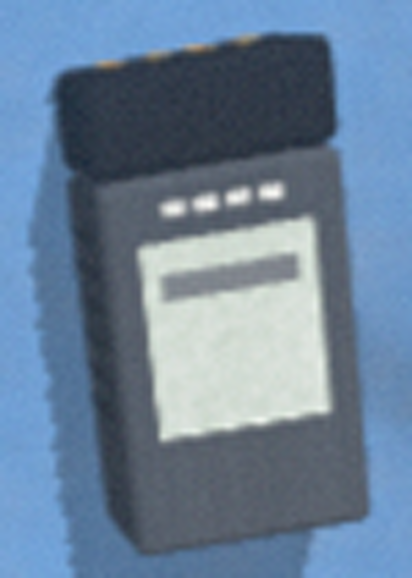

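View pics/k2.png

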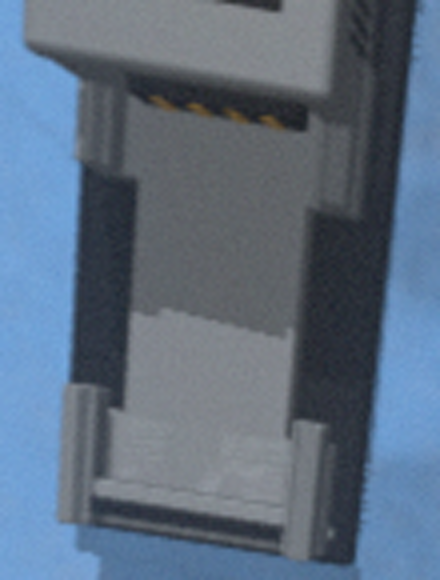

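```bash
python3 - <<'E'
from kin import *
p,R,s=now()
cam=wristcam(p,s['ee_rot']);W=lambda *a:np.array(a)/5.5+[310,105]
obs=[(-55,27,W(143,550)),(-55,-27,W(367,515)),(55,-27,W(330,38))]
def f(v):
    l=np.array([np.cos(v[2]),np.sin(v[2])]);n=np.array([-l[1],l[0]])
    return np.concatenate([proj(cam,np.r_[v[:2]+l*a*1e-3+n*b*1e-3,.034])-px for a,b,px in obs])
r=least_squares(f,[.455,-.012,.32]);print('pack',r.x,np.degrees(r.x[2]),r.fun)
t,w=solve(p,R,[.43,.226,.22],Rt(0.5,90),8)
q=s['joint_positions']
for k in range(1,9):
    pk,Rk=roll(p,R,[(t,w)]*k); q2,e=ik(pk,Rk,q,M1); print(k,q2.round(2),np.abs((q2-q)/.125).max().round(2),round(e,4),pk.round(3));q=q2
E
```

```text
pack [ 0.4569 -0.0121  0.3248] 18.609795831089745 [-1.3748  1.7395  1.0687  0.8305  0.2793 -2.163 ]
8 rows t [ 0.168 -0.525 -0.051] w [ 0.201 -0.056  0.   ]
1 [ 0.09  0.16  1.74 -0.    1.21  1.53] 0.45 0.0 [0.427 0.115 0.255]
2 [ 0.13  0.18  1.73 -0.    1.2   1.58] 0.44 0.0 [0.427 0.131 0.25 ]
3 [ 0.16  0.19  1.73 -0.    1.2   1.64] 0.43 0.0 [0.427 0.147 0.245]
4 [ 0.2   0.21  1.72 -0.    1.19  1.69] 0.42 0.0 [0.427 0.163 0.24 ]
5 [ 0.23  0.23  1.71 -0.    1.19  1.74] 0.41 0.0 [0.427 0.179 0.235]
6 [ 0.26  0.25  1.7  -0.    1.19  1.79] 0.4 0.0 [0.428 0.194 0.23 ]
7 [ 0.3   0.27  1.68 -0.    1.18  1.84] 0.39 0.0 [0.429 0.21  0.225]
8 [ 0.33  0.29  1.67 -0.    1.18  1.89] 0.38 0.0 [0.43  0.226 0.22 ]
```

```bash
python3 -m pendant '{"jaw":[1,1,1,1,1,1,1,1,1,1],"translation":[[0.17,-0.52,-0.05],[0.17,-0.52,-0.05],[0.17,-0.52,-0.05],[0.17,-0.52,-0.05],[0.17,-0.52,-0.05],[0.17,-0.52,-0.05],[0.17,-0.52,-0.05],[0.17,-0.52,-0.05],[0,0,0],[0,0,0]],"angular":[[0.2,-0.05,0],[0.2,-0.05,0],[0.2,-0.05,0],[0.2,-0.05,0],[0.2,-0.05,0],[0.2,-0.05,0],[0.2,-0.05,0],[0.2,-0.05,0],[0,0,0],[0,0,0]]}'
python3 look.py l wrist; python3 - <<'E'
import cv2
im=cv2.imread('pics/l_wrist.png')
cv2.imwrite('pics/l1.png',cv2.resize(im[0:250,170:350],None,fx=3,fy=3,interpolation=cv2.INTER_CUBIC)[:,:])
E
```

```text
time_s: 19.9
eef_pos: [0.4304, 0.224, 0.2178]
ee_rot: [2.218, 0.01, -2.216]
ft_force: [-0.1, 0.1, 0.8]
finger_gap: 0.0917
19.9 [0.43043287 0.22403098 0.21779254] [ 2.21751085  0.00985525 -2.21633892] [-0.0980373   0.09460479  0.7675683 ] 0.09167074495014016
```

View pics/l_wrist.png

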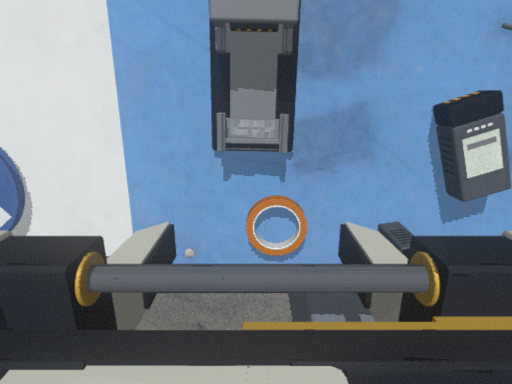

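```bash
python3 - <<'E'
import cv2
im=cv2.imread('pics/l_wrist.png')
cv2.imwrite('pics/l1.png',cv2.resize(im[0:60,200:310],None,fx=7,fy=7,interpolation=cv2.INTER_CUBIC))
cv2.imwrite('pics/l2.png',cv2.resize(im[90:165,200:310],None,fx=7,fy=7,interpolation=cv2.INTER_CUBIC))
E
```

```text
(no output)
```

View pics/l1.png

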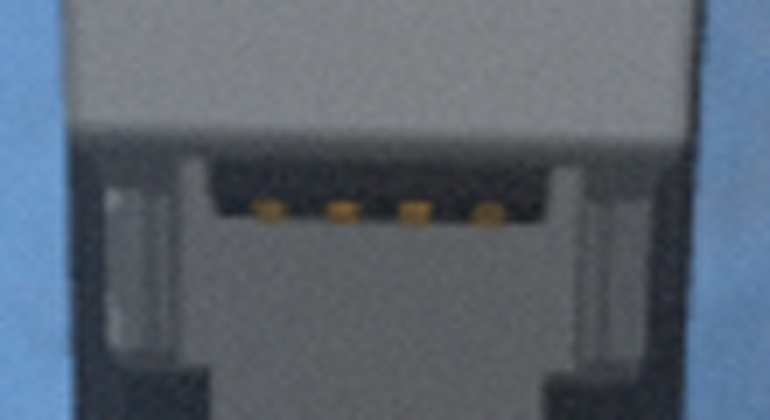

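View pics/l2.png

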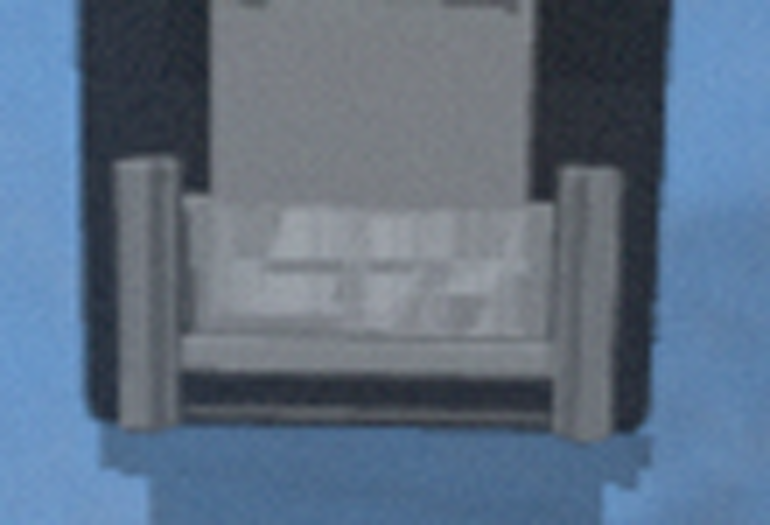

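```bash
cat > dock.py <<'E'
from kin import *
p,R=np.array([.43043,.22403,.21779]),None
cam=wristcam(p,[2.21751,.009855,-2.21634])
a=lambda u,v:np.array([u,v])/7+[200,0]; b=lambda u,v:np.array([u,v])/7+[200,90]
# (x,y,z(bench)) known or None per pixel axis
obs=[(-55,28.25,29,b(183,337),3),(-55,-28.25,29,b(553,347),3),(-65,28.25,29,b(183,370),3),(-65,-28.25,29,b(553,376),3),
(-69,None,35,b(148,428),2),(-69,None,35,b(590,438),2),(-29,None,35,b(148,158),2),(-29,None,35,b(590,168),2),
(49,None,66,a(80,130),2),(49,None,66,a(680,139),2),
(None,46,10,b(82,60),1),(None,46,10,b(88,380),1),(None,-46,10,b(668,60),1),(None,-46,10,b(652,380),1)]
yy=[0]*4+[37,-37,37,-37,43,-43]+[0]*4; xx=[0]*10+[-15,-60,-15,-60]
def f(v,full=False):
    l=np.array([np.cos(v[2]),np.sin(v[2])]);n=np.array([-l[1],l[0]]);r=[]
    for (x,y,z,px,m),y0,x0 in zip(obs,yy,xx):
        x=x0 if x is None else x; y=y0 if y is None else y
        e=proj(cam,np.r_[v[:2]+l*x*1e-3+n*y*1e-3,z*1e-3])-px
        if m==1:e[1]=0
        if m==2:e[0]=0
        r.append(e)
    return np.array(r) if full else np.concatenate(r)
r=least_squares(f,[.52,.227,0],loss='soft_l1');print('seat',r.x,np.degrees(r.x[2]));print(f(r.x,True))
E
python3 dock.py
```

```text
seat [ 0.5208  0.2286 -0.0086] -0.4918934144953538
[[-0.1615 -1.1151]
 [ 0.4025 -1.625 ]
 [-0.0548  3.5918]
 [ 0.0461  3.6376]
 [ 0.     -0.1357]
 [ 0.     -0.3702]
 [ 0.     -0.6698]
 [ 0.     -0.816 ]
 [ 0.      0.4237]
 [ 0.      1.0711]
 [-0.9413  0.    ]
 [-0.7766  0.    ]
 [ 0.582   0.    ]
 [ 0.7254  0.    ]]
```

```bash
python3 - <<'E'
from kin import *
p,R,s=now()
B=[.456,-.0125,.10]
t,w=solve(p,R,B,Rt(18.6,90),10)
q=s['joint_positions']
for k in range(1,11):
    pk,Rk=roll(p,R,[(t,w)]*k); q2,e=ik(pk,Rk,q,M1); 
    if k in(1,5,10):print(k,q2.round(2),np.abs((q2-q)/.125).max().round(2),round(e,4),pk.round(3))
    q=q2
E
```

```text
10 rows t [0.393 0.795 0.034] w [-0.362 -0.001 -0.   ]
1 [ 0.27  0.29  1.72 -0.    1.14  1.8 ] 0.63 0.0 [0.43  0.2   0.206]
5 [0.06 0.3  1.85 0.   0.99 1.47] 0.69 0.0 [0.434 0.105 0.159]
10 [-0.2   0.4   1.9  -0.    0.84  1.05] 0.64 0.0 [ 0.456 -0.013  0.1  ]
```

```bash
python3 -m pendant '{"jaw":[1,1,1,1,1,1,1,1,1,1],"translation":[[0.39,0.8,0.03],[0.39,0.8,0.03],[0.39,0.8,0.03],[0.39,0.8,0.03],[0.39,0.8,0.03],[0.39,0.8,0.03],[0.39,0.8,0.03],[0.39,0.8,0.03],[0.39,0.8,0.03],[0.39,0.8,0.03]],"angular":[[-0.36,0,0],[-0.36,0,0],[-0.36,0,0],[-0.36,0,0],[-0.36,0,0],[-0.36,0,0],[-0.36,0,0],[-0.36,0,0],[-0.36,0,0],[-0.36,0,0]]}'
python3 look.py m wrist; python3 - <<'E'
from kin import *
p,R,s=now();solve(p,R,[.456,-.0125,.025],Rt(18.6,90),5);print(R)
E
```

```text
time_s: 21.2
eef_pos: [0.4574, -0.0145, 0.101]
ee_rot: [2.048, 0.334, -2.045]
ft_force: [-0.3, 0.4, -0.7]
finger_gap: 0.0918
21.2 [ 0.45737551 -0.01453067  0.100953  ] [ 2.04845173  0.33370126 -2.04453778] [-0.32921296  0.43841516 -0.6737424 ] 0.09177466901486252
5 rows t [ 0.499 -0.029  0.003] w [-0.002 -0.002 -0.002]
[[ 0.0011  0.3181 -0.9481]
 [-0.0006 -0.9481 -0.3181]
 [-1.      0.0009 -0.0009]]
```

View pics/m_wrist.png

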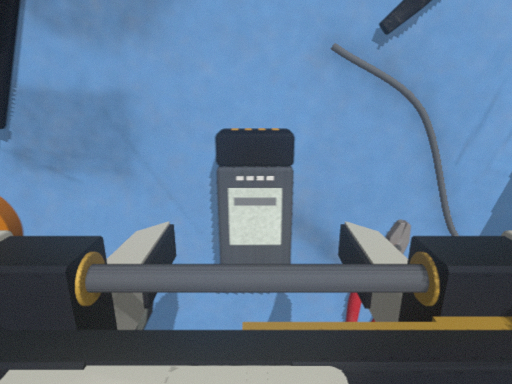

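```bash
python3 - <<'E'
from kin import *
p,R,s=now();cam=wristcam(p,s['ee_rot'])
for px in [(402,222),(393,235),(357,295),(349,310)]:
    X=ray(cam,[px],.012)[0];print(px,X.round(3),(R.T@(X-p)).round(4))
print((R.T@(ray(cam,[(216,150),(294,150),(218,260),(291,260)],.034)-p).T).T.round(4))
E
```

```text
(402, 222) [ 0.477 -0.132  0.012] [0.0879 0.1151 0.0183]
(393, 235) [ 0.465 -0.13   0.012] [0.0879 0.1093 0.0296]
(357, 295) [ 0.404 -0.125  0.012] [0.0878 0.0855 0.0859]
(349, 310) [ 0.387 -0.125  0.012] [0.0878 0.0799 0.1011]
[[ 0.0658 -0.0278 -0.0432]
 [ 0.0659  0.0245 -0.0432]
 [ 0.0657 -0.0294  0.0395]
 [ 0.0658  0.0251  0.0396]]
```

```bash
python3 -m pendant '{"jaw":[1,1,1,1,1,1,1,1,0.6,0.4],"translation":[[0.5,-0.06,0.02],[0.5,0,0],[0.5,0,0],[0.5,0,0],[0.25,0,0],[0.15,0,0],[0.13,0,0],[0,0,0],[0,0,0],[0,0,0]],"angular":[[0,0,0],[0,0,0],[0,0,0],[0,0,0],[0,0,0],[0,0,0],[0,0,0],[0,0,0],[0,0,0],[0,0,0]]}'
python3 look.py n wrist
```

```text
time_s: 22.5
eef_pos: [0.4563, -0.0116, 0.0253]
ee_rot: [2.049, 0.333, -2.045]
ft_force: [-0.3, -0.4, 0.2]
finger_gap: 0.0764
22.5 [ 0.45629356 -0.01155435  0.02527093] [ 2.04862871  0.33347648 -2.04509644] [-0.27519975 -0.44262922  0.20452452] 0.0764197010298224
```

View pics/n_wrist.png

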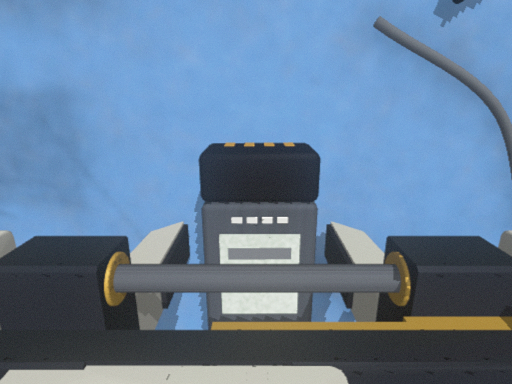

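```bash
python3 -m pendant '{"jaw":[0.4,0.3,0.2,0,-0.5,-1,-1,-1,-1,-1],"translation":[[0,0.04,0],[0,0,0],[0,0,0],[0,0,0],[0,0,0],[0,0,0],[0,0,0],[0,0,0],[-0.1,0,0],[-0.3,0,0]],"angular":[[0,0,0],[0,0,0],[0,0,0],[0,0,0],[0,0,0],[0,0,0],[0,0,0],[0,0,0],[0,0,0],[0,0,0]]}'
python3 look.py o wrist
```

```text
time_s: 23.8
eef_pos: [0.456, -0.0125, 0.037]
ee_rot: [2.047, 0.334, -2.047]
ft_force: [0.1, 0.4, -1.9]
finger_gap: 0.0538
23.8 [ 0.45595782 -0.01252637  0.03700164] [ 2.04698598  0.33429932 -2.04747064] [ 0.09998254  0.40749586 -1.86532121] 0.05384744167329848
```

View pics/o_wrist.png

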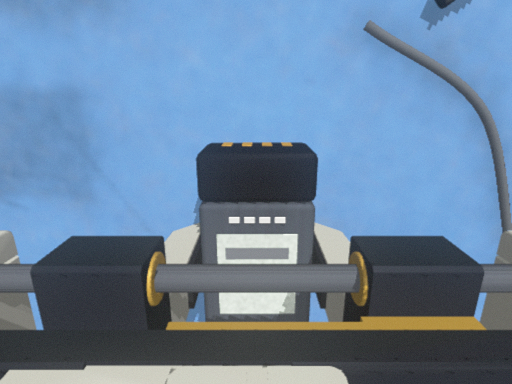

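```bash
cat > tool.py <<'E'
from kin import *
def toolpt(px,xt):
    d=HE[:3,:3]@np.array([(px[0]-WK[1])/WK[0],(px[1]-WK[2])/WK[0],1]);c=HE[:3,3]
    return c+d*(xt-c[0])/d[0]
E
python3 - <<'E'
from tool import *
for px in [(202,148),(256,146),(311,148),(256,203)]: print(px,toolpt(px,-.009).round(4))
print(toolpt((256,143),-.002))
p,R,s=now();print(R)
E
```

```text
(202, 148) [-0.009  -0.0238 -0.057 ]
(256, 146) [-0.009  -0.0008 -0.0578]
(311, 148) [-0.009   0.0227 -0.057 ]
(256, 203) [-0.009  -0.0008 -0.0321]
[-0.002  -0.0008 -0.0581]
[[ 0.0021  0.3173 -0.9483]
 [ 0.0003 -0.9483 -0.3173]
 [-1.      0.0003 -0.0021]]
```

```bash
cat > ins.py <<'E'
from tool import *
SEAT=np.array([.520,.2285,.020]);YAW=-.5; OFF=(.008,.0015)  # TCP above centre, centre ahead of TCP
def pose(nbx,nbz,th,dy=0):
    t=np.radians(th);y=np.radians(YAW)
    f=np.array([np.cos(y),np.sin(y),0]);n=np.array([-np.sin(y),np.cos(y),0]);k=np.array([0,0,1.])
    l=f*np.cos(t)-k*np.sin(t);u=f*np.sin(t)+k*np.cos(t)
    C=SEAT+f*nbx*1e-3+k*nbz*1e-3+n*dy*1e-3-.055*l+.017*u
    return C+OFF[0]*u-OFF[1]*l, Rt(YAW,90+th)
def inv(p,R):
    """nb x,z (mm), theta, dy for measured TCP"""
    y=np.radians(YAW);f=np.array([np.cos(y),np.sin(y),0]);n=np.array([-np.sin(y),np.cos(y),0])
    u=-R[:,0];l=-R[:,2]
    nb=p-OFF[0]*u+OFF[1]*l+.055*l-.017*u-SEAT
    th=np.degrees(np.arctan2(-l[2],l@f)); yaw=np.degrees(np.arctan2(l[1],l[0]))
    return 'nbx %.1f nbz %.1f th %.2f dy %.2f yaw %.2f'%(nb@f*1e3,nb[2]*1e3,th,nb@n*1e3,yaw)
def check(p,R,t,w,n,q):
    for k in range(1,n+1):
        pk,Rk=roll(p,R,[(t,w)]*k);q2,e=ik(pk,Rk,q,M1)
        if k%3==1 or k==n: print(k,q2.round(2),np.abs((q2-q)/.125).max().round(2),round(e,4),pk.round(3))
        q=q2
    return q
E
python3 - <<'E'
from ins import *
p,R,s=now();q=s['joint_positions']
A=np.array([.47,.08,.15]);t,w=solve(p,R,A,Rt(9,93),8);q=check(p,R,t,w,8,q)
B,RB=pose(30,45,9);print(B)
t,w=solve(A,Rt(9,93),B,RB,8);q=check(A,Rt(9,93),t,w,8,q)
E
```

```text
8 rows t [-0.468 -0.362 -0.139] w [ 0.237 -0.078 -0.006]
1 [-0.17  0.49  1.93 -0.    0.72  1.1 ] 0.41 0.0 [ 0.457 -0.001  0.052]
4 [-0.09  0.43  1.87 -0.01  0.87  1.25] 0.39 0.0 [0.461 0.034 0.094]
7 [-0.01  0.39  1.78 -0.01  1.01  1.39] 0.39 0.0 [0.467 0.068 0.136]
8 [ 0.01  0.39  1.75 -0.01  1.06  1.43] 0.39 0.0 [0.47 0.08 0.15]
[0.4981 0.2287 0.0985]
8 rows t [ 0.198 -0.608 -0.19 ] w [ 0.236 -0.15  -0.025]
1 [ 0.05  0.41  1.73 -0.01  1.07  1.49] 0.45 0.0 [0.472 0.099 0.144]
4 [0.15 0.49 1.65 0.01 1.1  1.64] 0.4 0.0 [0.482 0.155 0.125]
7 [0.24 0.58 1.56 0.04 1.14 1.78] 0.35 0.0 [0.494 0.21  0.105]
8 [0.27 0.61 1.52 0.05 1.16 1.82] 0.34 0.0 [0.498 0.229 0.099]
```

```bash
python3 -m pendant '{"jaw":[-1,-1,-1,-1,-1,-1,-1,-1,-1,-1],"translation":[[-0.47,-0.36,-0.14],[-0.47,-0.36,-0.14],[-0.47,-0.36,-0.14],[-0.47,-0.36,-0.14],[-0.47,-0.36,-0.14],[-0.47,-0.36,-0.14],[-0.47,-0.36,-0.14],[-0.47,-0.36,-0.14],[0.2,-0.6,-0.19],[0.2,-0.6,-0.19]],"angular":[[0.24,-0.08,0],[0.24,-0.08,0],[0.24,-0.08,0],[0.24,-0.08,0],[0.24,-0.08,0],[0.24,-0.08,0],[0.24,-0.08,0],[0.24,-0.08,0],[0.24,-0.15,-0.02],[0.24,-0.15,-0.02]]}'
python3 - <<'E'
from ins import *
p,R,s=now();q=s['joint_positions']
B,RB=pose(30,45,9)
t,w=solve(p,R,B,RB,7)
E
```

```text
time_s: 25.1
eef_pos: [0.4756, 0.1176, 0.1366]
ee_rot: [2.072, 0.112, -2.244]
ft_force: [0.3, 0.2, -3.0]
finger_gap: 0.0536
7 rows t [ 0.164 -0.522 -0.158] w [ 0.196 -0.127 -0.029]
```

```bash
python3 -m pendant '{"jaw":[-1,-1,-1,-1,-1,-1,-1,-1,-1,-1],"translation":[[0.16,-0.52,-0.16],[0.16,-0.52,-0.16],[0.16,-0.52,-0.16],[0.16,-0.52,-0.16],[0.16,-0.52,-0.16],[0.16,-0.52,-0.16],[0.16,-0.52,-0.16],[0,0,0],[0,0,0],[0,0,0]],"angular":[[0.2,-0.13,-0.03],[0.2,-0.13,-0.03],[0.2,-0.13,-0.03],[0.2,-0.13,-0.03],[0.2,-0.13,-0.03],[0.2,-0.13,-0.03],[0.2,-0.13,-0.03],[0,0,0],[0,0,0],[0,0,0]]}'
python3 look.py p wrist scene; python3 - <<'E'
from ins import *
p,R,s=now();print(inv(p,R))
B,RB=pose(36,6,9)
solve(p,R,B,RB,6)
E
```

```text
time_s: 26.35
eef_pos: [0.4984, 0.2273, 0.099]
ee_rot: [-2.032, 0.011, 2.385]
ft_force: [0.9, -0.3, -2.1]
finger_gap: 0.0535
26.4 [0.4984478  0.22728772 0.09903   ] [-2.03233378  0.01095531  2.38519653] [ 0.74349548 -0.15102243 -3.08315944] 0.05376550073188002
nbx 30.3 nbz 45.4 th 9.13 dy -1.47 yaw -0.61
6 rows t [ 0.212 -0.008 -0.065] w [-0.004  0.004  0.   ]
```

View pics/p_wrist.png

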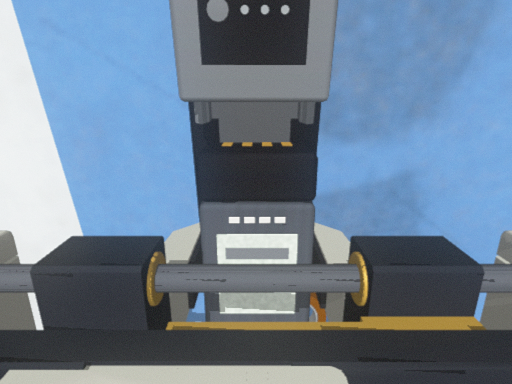

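View pics/p_scene.png

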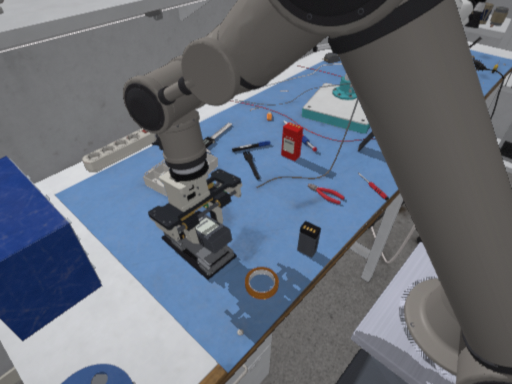

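```bash
python3 - <<'E'
import cv2
im=cv2.imread('pics/p_wrist.png')
cv2.imwrite('pics/p1.png',cv2.resize(im[75:215,165:345],None,fx=4.3,fy=4.3,interpolation=cv2.INTER_CUBIC))
E
```

```text
(no output)
```

View pics/p1.png

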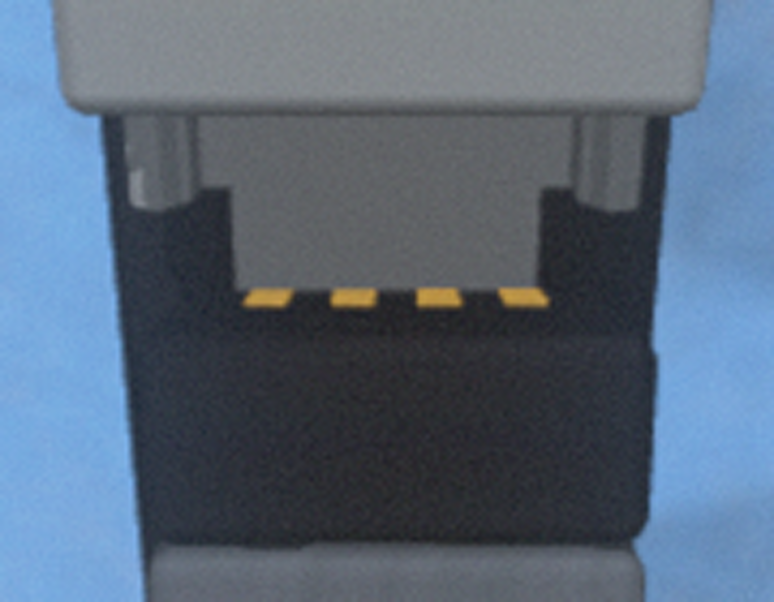

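```bash
python3 -m pendant '{"jaw":[-1,-1,-1,-1,-1,-1,-1,-1,-1,-1],"translation":[[0.21,-0.02,-0.065],[0.21,-0.02,-0.065],[0.21,-0.01,-0.065],[0.21,0,-0.065],[0.21,0,-0.065],[0.21,0,-0.065],[0,0,0],[0,0,0],[0,0,0],[0,0,0]],"angular":[[0,0,0],[0,0,0],[0,0,0],[0,0,0],[0,0,0],[0,0,0],[0,0,0],[0,0,0],[0,0,0],[0,0,0]]}'
python3 look.py q wrist scene; python3 - <<'E'
from ins import *
import cv2
p,R,s=now();print(inv(p,R))
im=cv2.imread('pics/q_wrist.png')
cv2.imwrite('pics/q1.png',cv2.resize(im[75:215,165:345],None,fx=4.3,fy=4.3,interpolation=cv2.INTER_CUBIC))
im=cv2.imread('pics/q_scene.png')
cv2.imwrite('pics/q2.png',cv2.resize(im[180:290,140:260],None,fx=5,fy=5,interpolation=cv2.INTER_CUBIC))
E
```

```text
time_s: 27.7
eef_pos: [0.5041, 0.2292, 0.0598]
ee_rot: [-2.033, 0.01, 2.385]
ft_force: [0.4, -0.8, -2.6]
finger_gap: 0.054
27.75 [0.50409633 0.22916847 0.0597488 ] [-2.032614    0.01036948  2.3852801 ] [-0.21750172  0.28536072 -2.82332215] 0.05365604885458966
nbx 35.9 nbz 6.1 th 9.13 dy 0.44 yaw -0.59
```

View pics/q1.png

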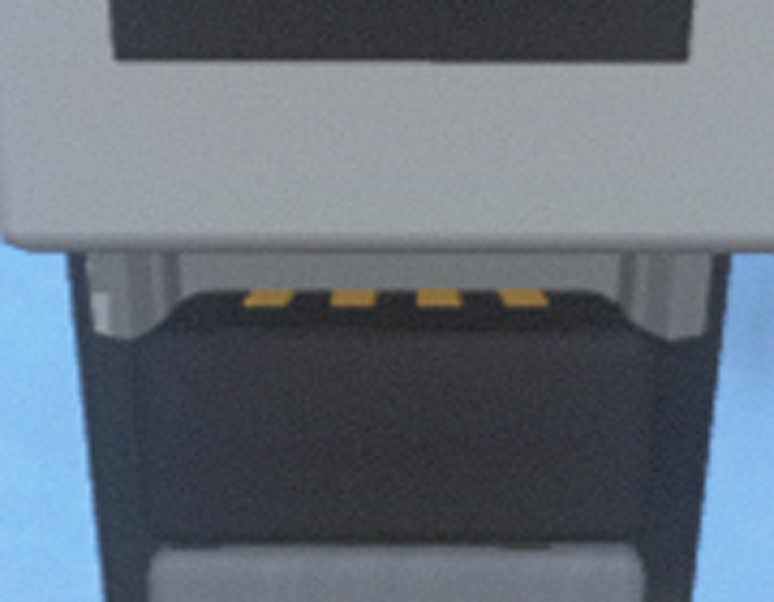

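View pics/q2.png

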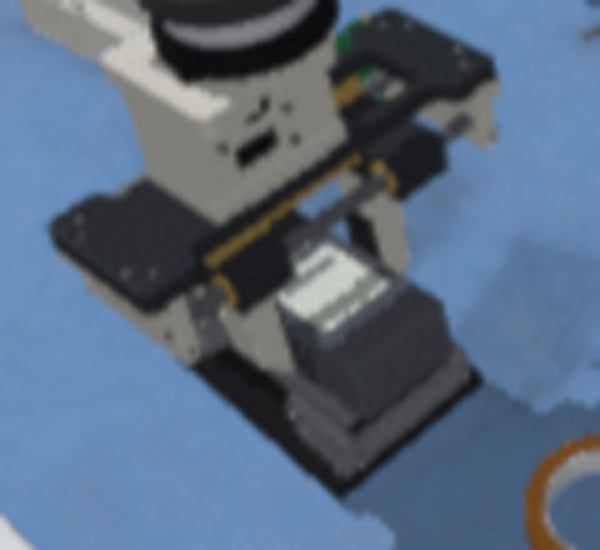

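```bash
python3 - <<'E'
from ins import *
p,R,s=now();print((R.T@[0,0,-1]).round(3),(R.T@[1,0,0]).round(3))
B,RB=pose(38,1.5,9.13,.3);solve(p,R,B,R,4)
E
```

```text
[ 0.987 -0.    -0.159] [-0.159 -0.01  -0.987]
4 rows t [ 0.035  0.002 -0.023] w [0. 0. 0.]
```

```bash
python3 -m pendant '{"jaw":[-1,-1,-1,-1,-1,-1,-1,-1,-1,-1],"translation":[[0.035,0,-0.023],[0.035,0,-0.023],[0.035,0,-0.023],[0.035,0,-0.023],[0,0,0],[0,0,0],[0,0,0],[0,0,0],[0,0,0],[0,0,0]],"angular":[[0,0,0],[0,0,0],[0,0,0],[0,0,0],[0,0,0],[0,0,0],[0,0,0],[0,0,0],[0,0,0],[0,0,0]]}'
python3 -c "
from ins import *
for i in range(1):
  p,R,s=now();print(inv(p,R),s['ft_force'],s['torque'])"
python3 -m pendant '{"jaw":[-1,-1,-1,-1,-1,-1,-1,-1,-1,-1],"translation":[[0.023,0,-0.005],[0,0,0],[0,0,0],[0,0,0],[0,0,0],[0,0,0],[0,0,0],[0,0,0],[0,0,0],[0,0,0]],"angular":[[0,0,0],[0,0,0],[0,0,0],[0,0,0],[0,0,0],[0,0,0],[0,0,0],[0,0,0],[0,0,0],[0,0,0]]}'
python3 -c "
from ins import *
p,R,s=now();print(inv(p,R),s['ft_force'],s['torque'])"
```

```text
time_s: 29.05
eef_pos: [0.5061, 0.2291, 0.055]
ee_rot: [-2.032, 0.01, 2.386]
ft_force: [0.3, 0.6, -2.3]
finger_gap: 0.0537
nbx 37.9 nbz 1.4 th 9.14 dy 0.43 yaw -0.58 [ 0.2772  0.5572 -2.2662] [-0.0205 -0.128   0.0554]
time_s: 30.3
eef_pos: [0.5061, 0.2291, 0.0543]
ee_rot: [-2.032, 0.01, 2.386]
ft_force: [-0.6, 0.4, -1.9]
finger_gap: 0.0538
nbx 37.9 nbz 0.6 th 9.15 dy 0.43 yaw -0.58 [-0.6424  0.4286 -1.8701] [ 0.0546 -0.199  -0.0326]
```

```bash
python3 -m pendant '{"jaw":[-1,-1,-1,-1,-1,-1,-1,-1,-1,-1],"translation":[[-0.005,0,-0.06],[-0.005,0,-0.06],[-0.005,0,-0.06],[-0.005,0,-0.05],[0,0,0],[0.01,0,0],[0,0,0],[0,0,0],[0,0,0],[0,0,0]],"angular":[[0,0,0],[0,0,0],[0,0,0],[0,0,0],[0,0,0],[0,0,0],[0,0,0],[0,0,0],[0,0,0],[0,0,0]]}'
python3 -c "
from ins import *
p,R,s=now();print(inv(p,R),s['ft_force'],s['torque'])"
```

```text
time_s: 31.55
eef_pos: [0.513, 0.2291, 0.0535]
ee_rot: [-2.032, 0.01, 2.386]
ft_force: [-0.1, -0.3, -3.2]
finger_gap: 0.0541
nbx 44.8 nbz -0.2 th 9.15 dy 0.42 yaw -0.58 [-0.0566 -0.2726 -3.1814] [ 0.041  -0.1359 -0.0194]
```

```bash
python3 -m pendant '{"jaw":[-1,-1,-1,-1,-1,-1,-1,-1,-1,-1],"translation":[[0.004,0,-0.033],[-0.006,0,-0.033],[-0.006,0,-0.033],[-0.006,0,-0.033],[-0.006,0,-0.033],[0,0,0],[0,0,0],[0,0,0],[0,0,0],[0,0,0]],"angular":[[0,0,0],[0,0,0],[0,0,0],[0,0,0],[0,0,0],[0,0,0],[0,0,0],[0,0,0],[0,0,0],[0,0,0]]}'
python3 look.py r wrist; python3 -c "
from ins import *
import cv2
p,R,s=now();print(inv(p,R),s['ft_force'],s['torque'])
im=cv2.imread('pics/r_wrist.png')
cv2.imwrite('pics/r1.png',cv2.resize(im[75:215,165:345],None,fx=4.3,fy=4.3,interpolation=cv2.INTER_CUBIC))"
```

```text
time_s: 32.8
eef_pos: [0.5168, 0.229, 0.0533]
ee_rot: [-2.029, 0.011, 2.389]
ft_force: [-5.2, -0.9, 1.0]
finger_gap: 0.0538
32.8 [0.51677873 0.22901139 0.05332765] [-2.02931156  0.01071801  2.38862186] [-5.22843047 -0.90406523  0.96694046] 0.05376662554296662
nbx 48.5 nbz -0.5 th 9.30 dy 0.40 yaw -0.58 [-5.2858  0.3326  1.0956] [ 0.0516  0.6626 -0.0342]
```

View pics/r1.png

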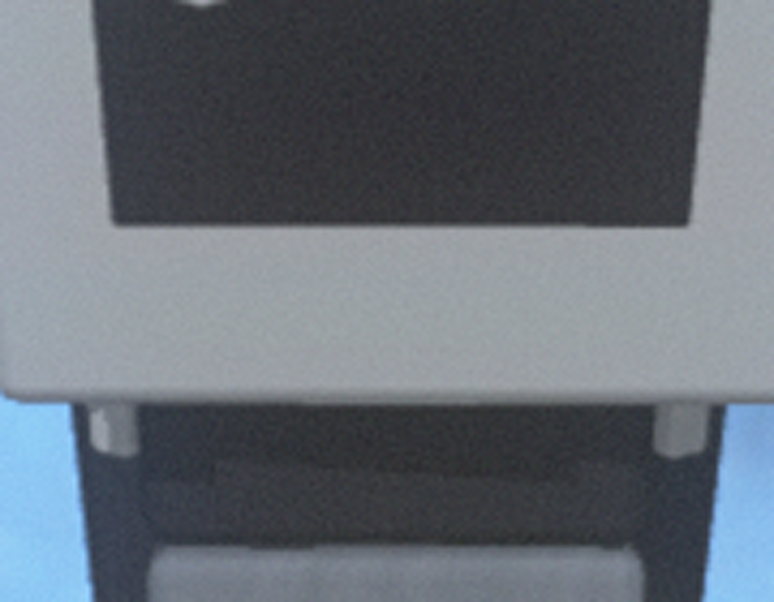

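```bash
python3 - <<'E'
from ins import *
p,R,s=now();cam=wristcam(p,s['ee_rot'])
for r in (396,402): 
  px=(256,r/4.3+75);print(ray(cam,[px],.066),ray(cam,[px],.057))
print('seam/nose world', p+R@toolpt((256,545/4.3+75),-.009), p+R@toolpt((256,146),-.009))
B,RB=pose(57.5,-.6,9.3,.4)
solve(p,R,B,R,10)
E
```

```text
[[0.571  0.2292 0.066 ]] [[0.5673 0.2293 0.057 ]]
[[0.5704 0.2292 0.066 ]] [[0.5667 0.2293 0.057 ]]
seam/nose world [0.5505 0.2295 0.0569] [0.5753 0.2292 0.0528]
10 rows t [-0.005  0.    -0.03 ] w [0. 0. 0.]
```

```bash
python3 -m pendant '{"jaw":[-1,-1,-1,-1,-1,-1,-1,-1,-1,-1],"translation":[[-0.006,0,-0.035],[-0.006,0,-0.035],[-0.006,0,-0.035],[-0.006,0,-0.035],[-0.006,0,-0.035],[-0.006,0,-0.035],[-0.006,0,-0.035],[-0.006,0,-0.035],[0,0,0],[0,0,0]],"angular":[[0,0,0],[0,0,0],[0,0,0],[0,0,0],[0,0,0],[0,0,0],[0,0,0],[0,0,0],[0,0,0],[0,0,0]]}'
python3 look.py s wrist scene; python3 -c "
from ins import *
import cv2
p,R,s=now();print(inv(p,R),s['ft_force'],s['torque'])
im=cv2.imread('pics/s_wrist.png')
cv2.imwrite('pics/s1.png',cv2.resize(im[75:335,165:345],None,fx=3,fy=3,interpolation=cv2.INTER_CUBIC)[:600])
im=cv2.imread('pics/s_scene.png')
cv2.imwrite('pics/s2.png',cv2.resize(im[180:290,140:260],None,fx=5,fy=5,interpolation=cv2.INTER_CUBIC))"
```

```text
time_s: 34.1
eef_pos: [0.524, 0.2289, 0.0534]
ee_rot: [-2.026, 0.011, 2.392]
ft_force: [-9.4, 0.4, 4.4]
finger_gap: 0.0539
34.15 [0.52393073 0.22895004 0.05339258] [-2.02580743  0.01096064  2.39206478] [-9.49697705 -0.82335524  4.57619821] 0.053596050889010885
nbx 55.5 nbz -0.6 th 9.48 dy 0.39 yaw -0.57 [-9.7979  0.1475  4.1028] [ 0.0316  1.3477 -0.0519]
```

View pics/s1.png

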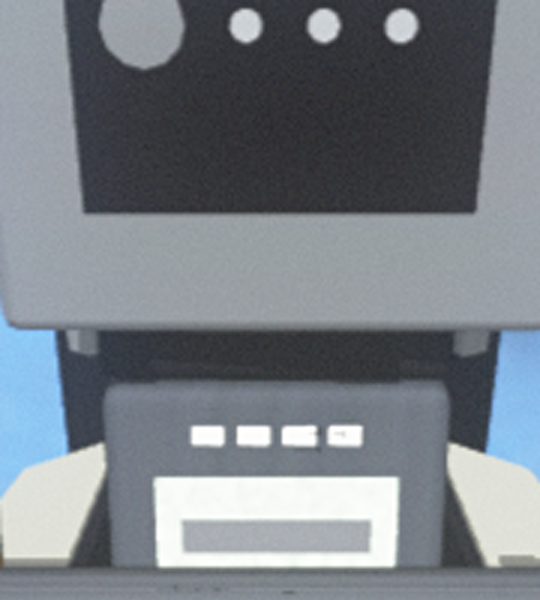

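View pics/s2.png

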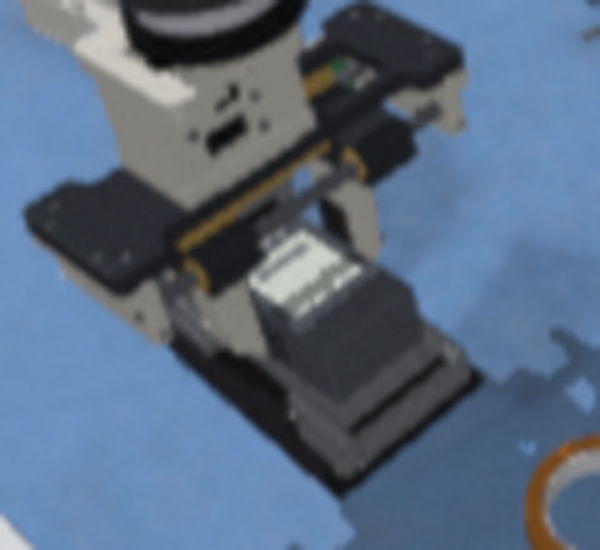

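```bash
python3 - <<'E'
from ins import *
p,R,s=now()
A=pose(55.5,-.5,9.4,.39);B=pose(57.3,-.2,4.5,.39);D=pose(57.3,-.3,0,.39)
solve(*A,*B,8);solve(*B,*D,8)
E
```

```text
8 rows t [ 0.018 -0.     0.002] w [0.    0.123 0.   ]
8 rows t [ 0.019 -0.     0.008] w [0.    0.112 0.   ]
```

```bash
python3 -m pendant '{"jaw":[-1,-1,-1,-1,-1,-1,-1,-1,-1,-1],"translation":[[0.018,0,0.002],[0.018,0,0.002],[0.018,0,0.002],[0.018,0,0.002],[0.018,0,0.002],[0.018,0,0.002],[0.018,0,0.002],[0.018,0,0.002],[0,0,0],[0,0,0]],"angular":[[0,0.123,0],[0,0.123,0],[0,0.123,0],[0,0.123,0],[0,0.123,0],[0,0.123,0],[0,0.123,0],[0,0.123,0],[0,0,0],[0,0,0]]}'
python3 look.py t wrist scene; python3 -c "
from ins import *
import cv2
p,R,s=now();print(inv(p,R),s['ft_force'],s['torque'])
im=cv2.imread('pics/t_scene.png')
cv2.imwrite('pics/t2.png',cv2.resize(im[180:290,140:260],None,fx=5,fy=5,interpolation=cv2.INTER_CUBIC))"
```

```text
time_s: 35.45
eef_pos: [0.5216, 0.229, 0.0493]
ee_rot: [-2.124, 0.012, 2.306]
ft_force: [-13.0, 0.3, 9.6]
finger_gap: 0.0538
35.5 [0.52162985 0.22894731 0.04928335] [-2.1240012   0.01184204  2.30597708] [-13.43945357   0.24064027   8.68856416] 0.05389479620466883
nbx 55.9 nbz -0.3 th 4.71 dy 0.36 yaw -0.57 [-13.5194   0.3366   9.2956] [ 0.054   2.2982 -0.0642]
```

View pics/t2.png

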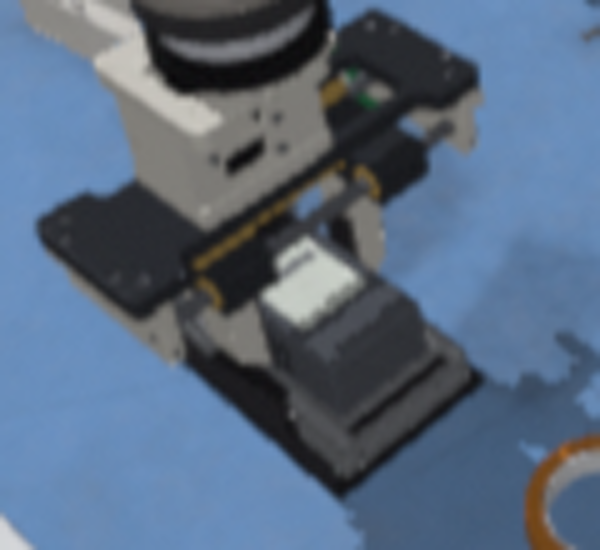

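View pics/t_wrist.png

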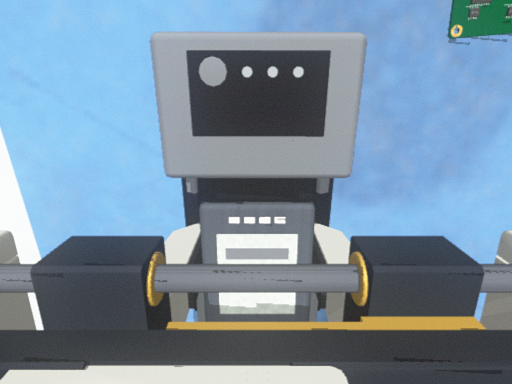

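```bash
python3 - <<'E'
from ins import *
p,R,s=now()
A=pose(56,-.3,4.7,.39);B=pose(56.7,.4,2,.39)
solve(*A,*B,6)
E
```

```text
6 rows t [ 0.011 -0.     0.003] w [ 0.    0.09 -0.  ]
```

```bash
python3 -m pendant '{"jaw":[-1,-1,-1,-1,-1,-1,-1,-1,-1,-1],"translation":[[0,0,-0.01],[0.011,0,0.003],[0.011,0,0.003],[0.011,0,0.003],[0.011,0,0.003],[0.011,0,0.003],[0.011,0,0.003],[0,0,0],[0,0,0],[0,0,0]],"angular":[[0,0,0],[0,0.09,0],[0,0.09,0],[0,0.09,0],[0,0.09,0],[0,0.09,0],[0,0.09,0],[0,0,0],[0,0,0],[0,0,0]]}'
python3 look.py u wrist scene; python3 -c "
from ins import *
import cv2
p,R,s=now();print(inv(p,R),s['ft_force'],s['torque'])
im=cv2.imread('pics/u_scene.png')
cv2.imwrite('pics/u2.png',cv2.resize(im[220:290,170:250],None,fx=8,fy=8,interpolation=cv2.INTER_CUBIC))"
```

```text
time_s: 36.8
eef_pos: [0.5223, 0.229, 0.0487]
ee_rot: [-2.181, 0.012, 2.252]
ft_force: [-14.0, -1.6, 18.9]
finger_gap: 0.0542
36.85 [0.52230629 0.22897192 0.04872914] [-2.18093549  0.01155213  2.25227784] [-13.80575416  -1.48391119  17.68678474] 0.05390708133416632
nbx 58.0 nbz 1.9 th 1.84 dy 0.43 yaw -0.56 [-13.608   -0.8768  18.7049] [-0.094   2.6241  0.0191]
```

View pics/u2.png

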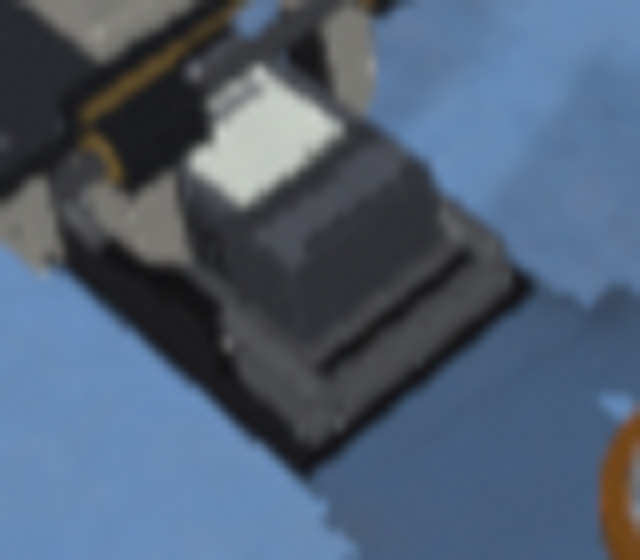

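View pics/u_wrist.png

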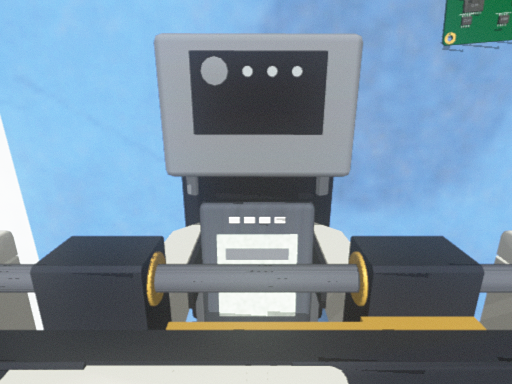

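```bash
python3 - <<'E'
from ins import *
S=lambda u,v:np.array([u,v])/8+[170,220]
f=np.array([np.cos(np.radians(-.5)),np.sin(np.radians(-.5))])
for nm,px,z in [('tail+y bottom',S(312,350),.029),('tail-y bottom',S(445,262),.029),('tail+y top',S(295,262),.063),('tail -y top',S(435,190),.063),('gap strip near',S(330,368),.029),('strip far',S(465,255),.029),('base corner',S(310,470),.01),('base corner -y',S(530,280),.01)]:
    X=ray('scene',[px],z)[0];d=X[:2]-SEAT[:2];print(nm,X.round(4),'seat frame',(d@f*1e3).round(1),(d@[-f[1],f[0]]*1e3).round(1))
E
```

```text
tail+y bottom [0.4627 0.2541 0.029 ] seat frame -57.5 25.1
tail-y bottom [0.4576 0.2077 0.029 ] seat frame -62.2 -21.4
tail+y top [0.4671 0.2524 0.063 ] seat frame -53.1 23.4
tail -y top [0.4574 0.2093 0.063 ] seat frame -62.5 -19.7
gap strip near [0.4545 0.2547 0.029 ] seat frame -65.7 25.6
strip far [0.4552 0.202  0.029 ] seat frame -64.5 -27.0
base corner [0.4446 0.2732 0.01  ] seat frame -75.8 44.0
base corner -y [0.446  0.1858 0.01  ] seat frame -73.6 -43.4
```

```bash
cat >> ins.py <<'E'
DEL=2.6
def pose2(nbx,nbz,th,dy=.4):
    p,_=pose(nbx,nbz,th,dy); return p,Rt(YAW,90+th-DEL)
def inv2(p,R):
    Rp=R@Ro.from_rotvec([0,-np.radians(DEL),0]).as_matrix()
    return inv(p,Rp)
E
python3 - <<'E'
from ins import *
p,R,s=now();print(inv(p,R));print(inv2(p,R))
A=pose2(57,-.8,4.45);B=pose2(56,.2,8);D=pose2(60.5,.2,8)
print(A[0],p)
solve(*A,*B,6);solve(*B,*D,4)
E
```

```text
nbx 58.0 nbz 1.9 th 1.84 dy 0.43 yaw -0.56
nbx 56.7 nbz -0.6 th 4.44 dy 0.43 yaw -0.56
[0.5226 0.2289 0.0485] [0.5223 0.229  0.0487]
6 rows t [-0.024  0.    -0.004] w [-0.    -0.118  0.   ]
4 rows t [-0.004  0.    -0.037] w [0. 0. 0.]
```

```bash
python3 -m pendant '{"jaw":[-1,-1,-1,-1,-1,-1,-1,-1,-1,-1],"translation":[[-0.04,0,0],[-0.024,0,-0.004],[-0.024,0,-0.004],[-0.024,0,-0.004],[-0.024,0,-0.004],[-0.024,0,-0.004],[-0.024,0,-0.004],[0,0,0],[0,0,0],[0,0,0]],"angular":[[0,0,0],[0,-0.118,0],[0,-0.118,0],[0,-0.118,0],[0,-0.118,0],[0,-0.118,0],[0,-0.118,0],[0,0,0],[0,0,0],[0,0,0]]}'
python3 look.py v wrist scene; python3 -c "
from ins import *
import cv2
p,R,s=now();print(inv2(p,R),s['ft_force'],s['torque'])
im=cv2.imread('pics/v_scene.png')
cv2.imwrite('pics/v2.png',cv2.resize(im[220:290,170:250],None,fx=8,fy=8,interpolation=cv2.INTER_CUBIC))
im=cv2.imread('pics/v_wrist.png')
cv2.imwrite('pics/v1.png',cv2.resize(im[150:335,165:345],None,fx=4,fy=4,interpolation=cv2.INTER_CUBIC)[:600])"
```

```text
time_s: 38.15
eef_pos: [0.5236, 0.229, 0.0518]
ee_rot: [-2.11, 0.011, 2.319]
ft_force: [-7.9, 0.6, -1.1]
finger_gap: 0.0537
38.2 [0.52358044 0.22895472 0.0518481 ] [-2.10969489  0.01152467  2.31866208] [-7.3924559   2.10477121 -0.91607273] 0.054064951664913326
nbx 56.0 nbz -0.8 th 8.00 dy 0.38 yaw -0.58 [-7.2433  1.2215 -1.0062] [ 0.2083  1.1551 -0.0458]
```

View pics/v2.png

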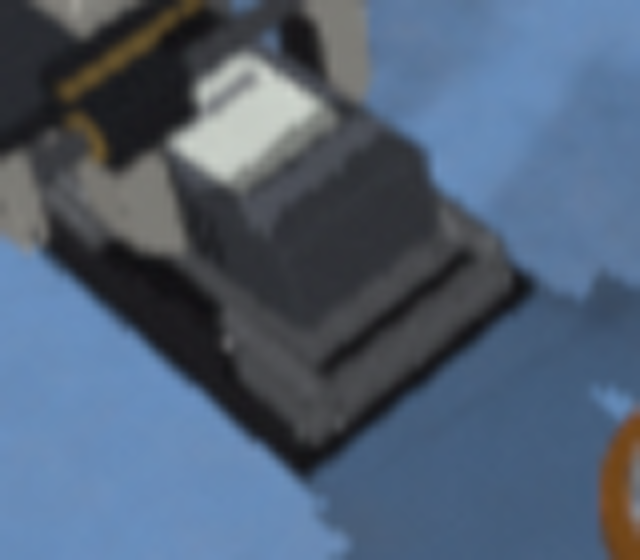

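View pics/v1.png

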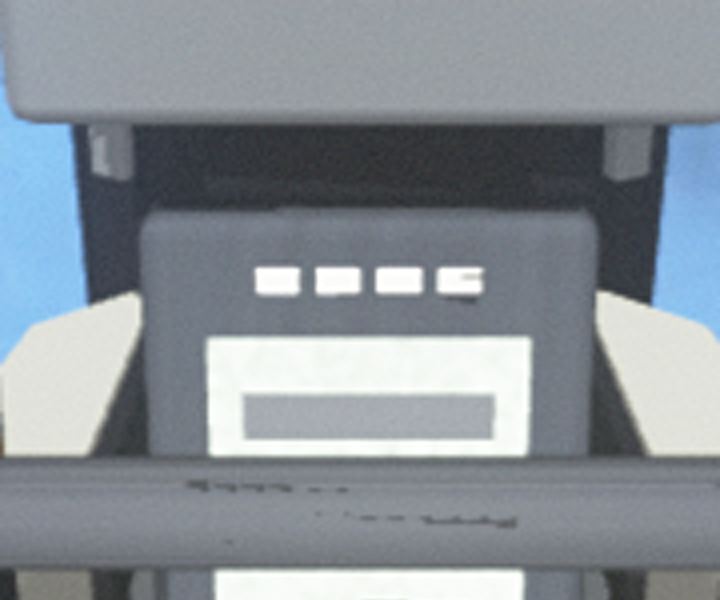

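```bash
python3 -m pendant '{"jaw":[-1,-1,-1,-1,-1,-1,-1,-1,-1,-1],"translation":[[-0.003,0,-0.035],[-0.003,0,-0.035],[-0.003,0,-0.035],[-0.003,0,-0.035],[-0.003,0,-0.02],[0,0,0],[0,0,0],[0,0,0],[0,0,0],[0,0,0]],"angular":[[0,0,0],[0,0,0],[0,0,0],[0,0,0],[0,0,0],[0,0,0],[0,0,0],[0,0,0],[0,0,0],[0,0,0]]}'
python3 -c "
from ins import *
p,R,s=now();print(inv2(p,R),s['ft_force'],s['torque'])
A=pose2(60,-.8,8);B=pose2(60.3,-.6,4);D=pose2(60.3,-.6,0)
solve(*A,*B,6);solve(*B,*D,6)"
```

```text
time_s: 39.5
eef_pos: [0.5277, 0.2289, 0.0518]
ee_rot: [-2.108, 0.012, 2.321]
ft_force: [-9.2, 1.2, 0.1]
finger_gap: 0.0536
nbx 60.1 nbz -0.9 th 8.10 dy 0.37 yaw -0.57 [-9.1806  1.2094  0.1382] [ 0.1383  1.486  -0.0644]
6 rows t [ 0.02  -0.     0.009] w [0.    0.133 0.   ]
6 rows t [ 0.022 -0.     0.011] w [ 0.     0.133 -0.   ]
```

```bash
python3 -m pendant '{"jaw":[-1,-1,-1,-1,-1,-1,-1,-1,-1,-1],"translation":[[0.02,0,0.008],[0.02,0,0.008],[0.02,0,0.008],[0.02,0,0.008],[0.02,0,0.008],[0.02,0,0.008],[0,0,0],[0,0,0],[0,0,0],[0,0,0]],"angular":[[0,0.133,0],[0,0.133,0],[0,0.133,0],[0,0.133,0],[0,0.133,0],[0,0.133,0],[0,0,0],[0,0,0],[0,0,0],[0,0,0]]}'
python3 -c "
from ins import *
p,R,s=now();print(inv2(p,R),s['ft_force'],s['torque'])"
```

```text
time_s: 40.75
eef_pos: [0.5258, 0.2289, 0.0483]
ee_rot: [-2.187, 0.012, 2.246]
ft_force: [-10.1, 1.5, 1.5]
finger_gap: 0.0534
nbx 60.4 nbz -0.7 th 4.12 dy 0.38 yaw -0.57 [-10.0932   1.5461   1.474 ] [ 0.2414  1.6223 -0.0036]
```

```bash
python3 -m pendant '{"jaw":[-1,-1,-1,-1,-1,-1,-1,-1,-1,-1],"translation":[[0.021,0,0.011],[0.021,0,0.011],[0.021,0,0.011],[0.021,0,0.011],[0,0,0],[0,0,0],[0,0,0],[0,0,0],[0,0,0],[0,0,0]],"angular":[[0,0.133,0],[0,0.133,0],[0,0.133,0],[0,0.133,0],[0,0,0],[0,0,0],[0,0,0],[0,0,0],[0,0,0],[0,0,0]]}'
python3 look.py w wrist scene; python3 -c "
from ins import *
import cv2
p,R,s=now();print(inv2(p,R),s['ft_force'],s['torque'])
im=cv2.imread('pics/w_scene.png')
cv2.imwrite('pics/w2.png',cv2.resize(im[220:290,170:250],None,fx=8,fy=8,interpolation=cv2.INTER_CUBIC))"
```

```text
time_s: 42.0
eef_pos: [0.5246, 0.2289, 0.0459]
ee_rot: [-2.239, 0.012, 2.194]
ft_force: [-11.2, 1.4, 2.4]
finger_gap: 0.0537
42.05 [0.5245896 0.2289276 0.0458697] [-2.23943943  0.01250761  2.1944408 ] [-10.96301357   1.58908949   1.98640513] 0.05383806519014125
nbx 60.4 nbz -0.5 th 1.44 dy 0.36 yaw -0.58 [-10.9006   1.6118   3.2778] [ 0.2978  1.611  -0.0305]
```

View pics/w2.png

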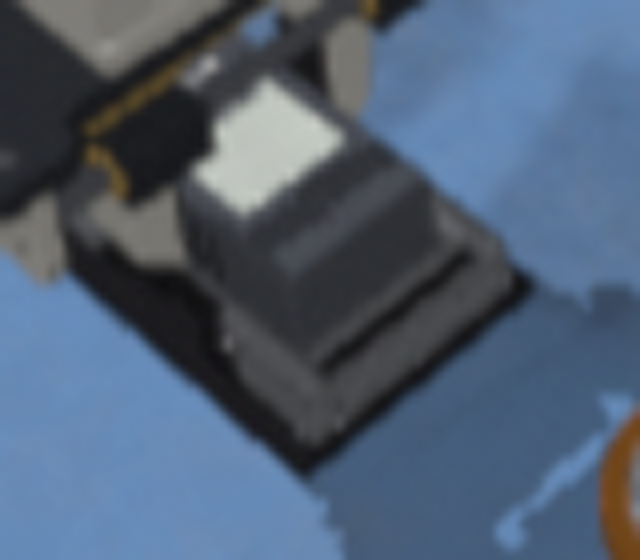

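```bash
python3 -m pendant '{"jaw":[-1,-1,-1,-1,-1,-1,-1,-1,-1,-1],"translation":[[0.016,0,0.009],[0.016,0,0.009],[0.016,0,0.009],[0,0,0],[0,0,0],[0,0,0],[0,0,0],[0,0,0],[0,0,0],[0,0,0]],"angular":[[0,0.1,0],[0,0.1,0],[0,0.1,0],[0,0,0],[0,0,0],[0,0,0],[0,0,0],[0,0,0],[0,0,0],[0,0,0]]}'
python3 -c "
from ins import *
p,R,s=now();print(inv2(p,R),s['ft_force'],s['torque'])"
```

```text
time_s: 43.35
eef_pos: [0.524, 0.2289, 0.0448]
ee_rot: [-2.268, 0.013, 2.164]
ft_force: [-10.5, 1.1, 5.0]
finger_gap: 0.0536
nbx 60.5 nbz -0.2 th -0.09 dy 0.36 yaw -0.58 [-10.4868   1.0803   5.037 ] [ 0.4169  1.9298 -0.0277]
```

```bash
python3 -m pendant '{"jaw":[-1,-1,-1,-1,-1,-1,-1,-1,-1,-1],"translation":[[0,0,0.025],[0,0,0.025],[0,0,0.025],[0.004,0,0.01],[0,0,0],[0,0,0],[0,0,0],[0,0,0],[0,0,0],[0,0,0]],"angular":[[0,0,0],[0,0,0],[0,0,0],[0,0,0],[0,0,0],[0,0,0],[0,0,0],[0,0,0],[0,0,0],[0,0,0]]}'
python3 look.py x wrist scene;python3 -c "
from ins import *
import cv2
p,R,s=now();print(inv2(p,R),s['ft_force'],s['torque'])
im=cv2.imread('pics/x_scene.png')
cv2.imwrite('pics/x2.png',cv2.resize(im[220:290,170:250],None,fx=8,fy=8,interpolation=cv2.INTER_CUBIC))"
```

```text
time_s: 44.6
eef_pos: [0.5234, 0.229, 0.0448]
ee_rot: [-2.272, 0.012, 2.159]
ft_force: [-4.8, 0.2, 1.0]
finger_gap: 0.0539
44.65 [0.52337251 0.22898211 0.0447528 ] [-2.27232797  0.01220632  2.15937572] [-5.52376197  0.3628674   2.39881688] 0.053552204732491816
nbx 60.0 nbz 0.1 th -0.32 dy 0.38 yaw -0.59 [-5.357   0.8357  1.8935] [ 0.2768  1.3226 -0.0827]
```

View pics/x2.png

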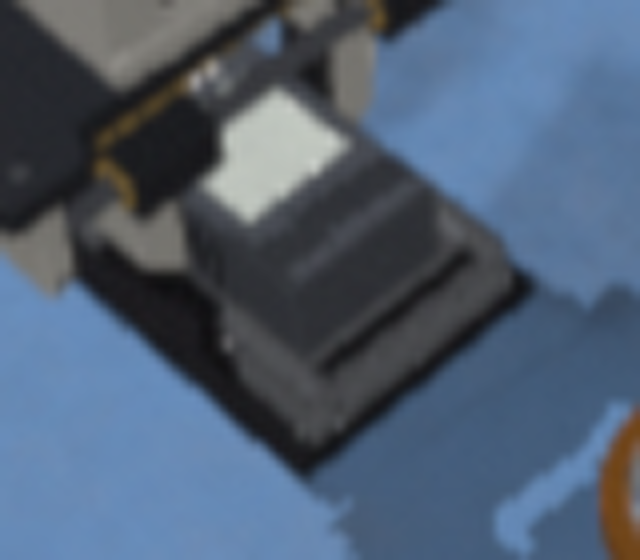

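```bash
python3 -m pendant '{"jaw":[-1,-1,-1,-1,-1,-1,-1,-1,-1,-1],"translation":[[0,0,0.02],[0,0,0.02],[0,0,0.01],[0,0,0],[0,0,0],[0,0,0],[0,0,0],[0,0,0],[0,0,0],[0,0,0]],"angular":[[0,0,0],[0,0,0],[0,0,0],[0,0,0],[0,0,0],[0,0,0],[0,0,0],[0,0,0],[0,0,0],[0,0,0]]}'
python3 -c "
from ins import *
p,R,s=now();print(p,inv2(p,R),s['ft_force'],s['torque'])"
```

```text
time_s: 45.95
eef_pos: [0.5227, 0.2289, 0.0447]
ee_rot: [-2.274, 0.012, 2.157]
ft_force: [-5.4, 1.0, 1.4]
finger_gap: 0.054
[0.5227 0.2289 0.0447] nbx 59.4 nbz 0.1 th -0.42 dy 0.37 yaw -0.59 [-5.3842  1.0231  1.4388] [ 0.2464  1.2871 -0.0706]
```

```bash
python3 -m pendant '{"jaw":[-1,-1,-1,-1,-1,-1,-1,-1,-1,-1],"translation":[[0,0,0.02],[0,0,0.02],[0,0,0.02],[0,0,0],[0,0,0],[0,0,0],[0,0,0],[0,0,0],[0,0,0],[0,0,0]],"angular":[[0,0,0],[0,0,0],[0,0,0],[0,0,0],[0,0,0],[0,0,0],[0,0,0],[0,0,0],[0,0,0],[0,0,0]]}'
python3 -c "
from ins import *
p,R,s=now();print(p,inv2(p,R),s['ft_force'],s['torque'])"
```

```text
time_s: 47.2
eef_pos: [0.5213, 0.229, 0.0448]
ee_rot: [-2.275, 0.012, 2.156]
ft_force: [-4.7, 0.3, 2.2]
finger_gap: 0.0536
[0.5213 0.229  0.0448] nbx 58.0 nbz 0.2 th -0.47 dy 0.40 yaw -0.58 [-4.6725  0.2814  2.1947] [ 0.2261  1.2435 -0.0532]
```

```bash
python3 -m pendant '{"jaw":[-1,-1,-1,-1,-1,-1,-1,-1,-1,-1],"translation":[[0,0,0.02],[0,0,0.02],[0,0,0.02],[0,0,0],[0,0,0],[0,0,0],[0,0,0],[0,0,0],[0,0,0],[0,0,0]],"angular":[[0,0,0],[0,0,0],[0,0,0],[0,0,0],[0,0,0],[0,0,0],[0,0,0],[0,0,0],[0,0,0],[0,0,0]]}'
python3 look.py y wrist scene; python3 -c "
from ins import *
import cv2
p,R,s=now();print(p,inv2(p,R),s['ft_force'],s['torque'])
im=cv2.imread('pics/y_scene.png')
cv2.imwrite('pics/y2.png',cv2.resize(im[220:290,170:250],None,fx=8,fy=8,interpolation=cv2.INTER_CUBIC))"
```

```text
time_s: 48.45
eef_pos: [0.5207, 0.2289, 0.045]
ee_rot: [-2.278, 0.011, 2.153]
ft_force: [4.6, -0.7, -3.5]
finger_gap: 0.0542
48.5 [0.52071239 0.22896461 0.04499032] [-2.27780659  0.01142553  2.15307205] [ 5.40175639 -0.99246579 -2.98981262] 0.053834755626726453
[0.5207 0.229  0.045 ] nbx 57.5 nbz 0.6 th -0.63 dy 0.41 yaw -0.59 [ 5.2062 -0.1426 -4.4504] [-0.1122 -0.5725 -0.1934]
```

View pics/y2.png

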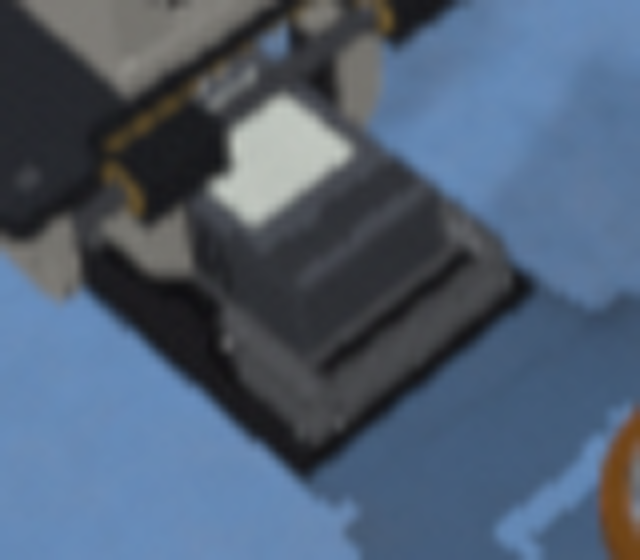

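View pics/y_wrist.png

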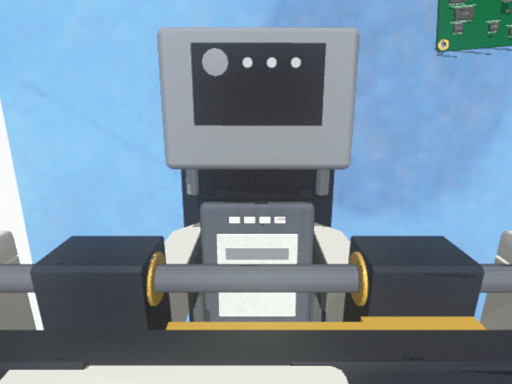

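```bash
python3 -m pendant '{"jaw":[-1,-1,-1,0.2,0.25,0.35,0.6,0.8,0.8,0.8],"translation":[[0.01,0,-0.025],[0,0,0],[0,0,0],[0,0,0],[0,0,0],[0,0,0],[0,0,0],[0,0,0],[0,0,0],[0,0,0]],"angular":[[0,0,0],[0,0,0],[0,0,0],[0,0,0],[0,0,0],[0,0,0],[0,0,0],[0,0,0],[0,0,0],[0,0,0]]}'
python3 look.py z wrist scene
```

```text
time_s: 49.8
eef_pos: [0.5203, 0.229, 0.0444]
ee_rot: [-2.275, 0.012, 2.156]
ft_force: [-0.6, 0.1, 0.0]
finger_gap: 0.0828
49.85 [0.52031073 0.22896175 0.04438675] [-2.27531324  0.01173374  2.15615798] [0.21744279 0.21530069 0.31282121] 0.08256590894504187
```

View pics/z_wrist.png

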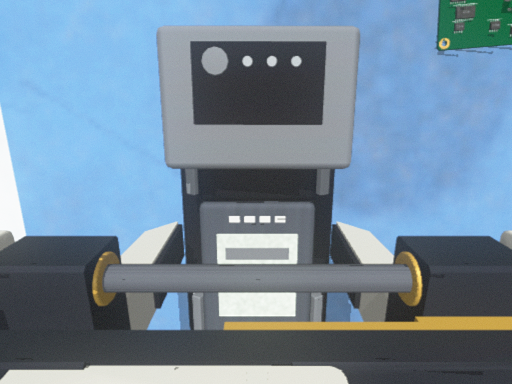

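Released cleanly with no force. I'll retract and inspect.

```bash
python3 -m pendant '{"jaw":[0.8,0.8,0.8,0.8,0.8,0.8,0.8,0.8,0.8,0.8],"translation":[[-0.3,0,0],[-0.5,0,0],[-0.6,0,0],[-0.7,0,0],[-0.7,0,0],[-0.7,0,0.5],[-0.7,0,0.7],[-0.5,0,0.7],[0,0,0.6],[0,0,0]],"angular":[[0,0,0],[0,0,0],[0,0,0],[0,0,0],[0,0,0],[0,0,0],[0,0,0],[0,0,0],[0,0,0],[0,0,0]]}'
python3 look.py aa wrist scene top; python3 -c "
import cv2,numpy as np
a=cv2.imread('pics/aa_wrist.png')[0:230,150:360];b=cv2.imread('pics/aa_scene.png')[195:285,150:245]
cv2.imwrite('pics/aa1.png',cv2.resize(a,None,fx=2.6,fy=2.6,interpolation=cv2.INTER_CUBIC));cv2.imwrite('pics/aa2.png',cv2.resize(b,None,fx=6,fy=6,interpolation=cv2.INTER_CUBIC))"
```

```text
time_s: 51.15
eef_pos: [0.4372, 0.23, 0.1824]
ee_rot: [-2.277, 0.01, 2.155]
ft_force: [0.6, 0.1, 0.4]
finger_gap: 0.0827
51.25 [0.43852157 0.22995473 0.18195516] [-2.27693743  0.01103099  2.15411189] [-0.28348991  0.16282883 -0.17689741] 0.0824753772686358
```

View pics/aa1.png

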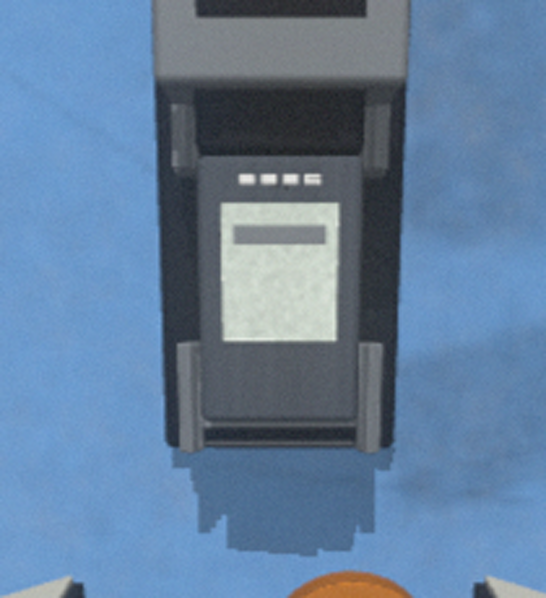

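View pics/aa2.png

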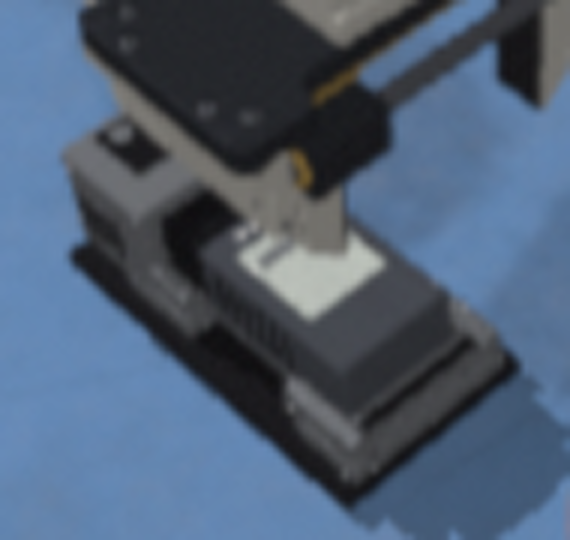

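View pics/aa_scene.png

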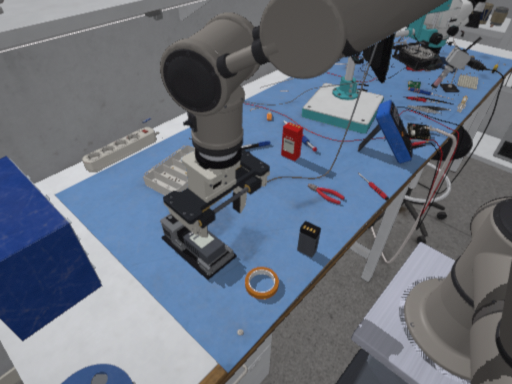

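```bash
python3 - <<'E'
from ins import *
p,R,s=now();cam=wristcam(p,s['ee_rot'])
S=np.array([.5205,.2288,0]);y=np.radians(-.5);f=np.array([np.cos(y),np.sin(y),0]);n=np.array([-f[1],f[0],0])
for z_t,z_n in [(.054,.054),(.063,.054)]:
    for x in (-55,30):
        z=z_t+(z_n-z_t)*(x+55)/110
        print(x,z,[proj(cam,S+f*x*1e-3+n*b*1e-3+[0,0,z]).round(1) for b in (27,-27)], 'aa1',[((proj(cam,S+f*x*1e-3+n*b*1e-3+[0,0,z])-[150,0])*2.6).round(0) for b in (27,-27)])
print('stop edge aa1',[((proj(cam,S+f*x*1e-3+[0,0,.029])-[150,0])*2.6).round(0) for x in (-55,-65)])
E
```

```text
-55 0.054 [array([227.3, 164.1]), array([288.2, 164. ])] aa1 [array([201., 427.]), array([359., 426.])]
30 0.054 [array([224.8,  61.9]), array([290.4,  61.7])] aa1 [array([195., 161.]), array([365., 160.])]
-55 0.063 [array([226.3, 165.8]), array([289.2, 165.7])] aa1 [array([198., 431.]), array([362., 431.])]
30 0.056045454545454544 [array([224.6,  61.5]), array([290.7,  61.3])] aa1 [array([194., 160.]), array([366., 159.])]
stop edge aa1 [array([280., 416.]), array([280., 442.])]
```

```bash
python3 -c "
from station import job
print(job.finish_job())"
```

```text
the job is handed in; nothing more can be done
None
```

The pack is on charge: I laid it label-up on the bench, let go, took it again, and seated it flat in the cradle. It was handed in at about 51 s with the gripper open and clear.

**First rock-down failed:** the tail came down on top of the tail stop because the nose was 2–3 mm short of where I had estimated it. The vertical load reached about 21 N and the pack turned about 3° in the jaws. I raised the tail again, pushed about 4 mm further (contact force about 9 N) and rocked it down with much less load, up to about 8 N at the end. I then eased it back until the tail met the stop and let go at nearly zero force.

**Final checks:**
- The last pictures show the pack level between the guides, nose under the lip, tail in front of the stop.
- The tail's apparent width fits flat (154 px measured, 158 expected; 164 if it sat on the stop).
- One check disagreed slightly: the tail edge was about 3 px off its predicted row, which I put down to the rounded edge.
- The cutters and board show no sign of being moved. The brush was hidden by the arm in the last scene picture, but the arm did not go near it.

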